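Put the ink sticks away behind lapped doors

TASK

Put every black ink stick from the right side of the table into the grey tray while it stands on the loading stand, then slide the tray, without lifting it or letting it dip into the gap, into the cabinet until it is fully home against the back. Then shut the cabinet doors so that their edges lap: first the left, rebated door with the red tongue, and only after that the right, flanged door over it. Leave both fully shut, and do not disturb the green stone seal or the tape roll.

Things in the scene. Friction and masses are not known exactly. Their poses are not given: they have to be found in the camera images.
- cabinet_front (a point): low wooden two-door cabinet, fixed, 250 wide (y), 133 deep and 66 mm tall. Point: middle of its front opening on the inner floor, 16.5 mm above the table. Its own x points straight into the cabinet, y to the left seen from the front, z up. Inside: side walls at y = +-111 mm, back wall at x = 124 mm, roof from 58 to 66 mm above the table whose front edge is set back to x = 16 mm. The shut doors lie at x = -18 to -6 mm
- stand_deck (a point): fixed plywood loading stand in front of the cabinet, 118 (x) by 228 mm (y), deck 18 mm above the table, with 5 mm high rails along both sides (inner faces at y = +-109 mm). Point: middle of the deck's top; axes parallel to the cabinet's. An open gap of 40 to 48 mm lies between the stand and the cabinet floor, which is 1.5 mm lower than the deck
- tray_floor (a point): loose grey tray, 112 (x) by 210 mm (y), about 0.4 kg, standing on the stand. Point: middle of the top of its floor, 5 mm above the tray's underside. x points to the cabinet, y left, z up. Inside 102 by 200 mm; walls 5 mm thick; left, right and front walls rise 15 mm above the floor, the rear wall (at x = -56 to -51 mm, nearest the robot, with a white strip, made to be pushed) rises 21 mm
- rebated_door (a joint): left (+y) door, angle in rad: 0 shut, grows as it swings out to the robot, stop at 2.2; stays where left (friction 0.04 N m). 12 mm thick, spans 26 to 66 mm above the table. 132 mm from hinge to free edge; the last 20 mm are a thin red tongue set back on the inner side (the rebate). A brass knob, 16 mm across, stands 18 mm out from the face 100 mm from the hinge
- rebated_door_hinge (a point): hinge line of the left, rebated door, at the middle of its height and thickness. From it the door runs along the -y axis of this frame, which turns with the door (its -x axis points out of the outer face)
- flanged_door (a joint): right (-y) door, angle in rad: 0 shut, grows as it swings out to the robot, stop at 2.2; stays where left (friction 0.04 N m). 12 mm thick, spans 26 to 66 mm above the table. 129 mm from hinge to free edge; the last 20 mm are a thin steel flange on the outer side that laps over the red tongue of the other door when both are shut; shut first, it bars the other from shutting. Brass knob as on the other, 97 mm from the hinge
- flanged_door_hinge (a point): hinge line of the right, flanged door, at the middle of its height and thickness. From it the door runs along the +y axis of this frame, which turns with the door (its -x axis points out of the outer face)
- tall_seal: bystander: upright grey-green stone seal, 24 x 24 x 55 mm, origin under its centre
- tape: bystander: roll of masking tape, 82 mm across, 18 mm high, origin under its centre
- stick_1_mid (a point): loose black ink stick lying flat, 20 x 75 x 10 mm, 35 g; may be absent. A paper trimmer up to 50 mm high stands between the sticks and the stand. Point: its centre, 5 mm above its underside; its y axis runs along its length, z up
- stick_2_mid (a point): loose black ink stick lying flat, 22 x 85 x 10 mm, 40 g; may be absent. A paper trimmer up to 50 mm high stands between the sticks and the stand. Point: its centre, 5 mm above its underside; its y axis runs along its length, z up
- stick_3_mid (a point): loose black ink stick lying flat, 20 x 75 x 10 mm, 35 g; may be absent. A paper trimmer up to 50 mm high stands between the sticks and the stand. Point: its centre, 5 mm above its underside; its y axis runs along its length, z up
- stick_4_mid (a point): loose black ink stick lying flat, 22 x 85 x 10 mm, 40 g; may be absent. A paper trimmer up to 50 mm high stands between the sticks and the stand. Point: its centre, 5 mm above its underside; its y axis runs along its length, z up
- tray: the same tray, its origin under its centre on the underside

How it is judged:
By the outcome, as a careful person would: the job done as asked, in the order asked, and still so for the second after the job is handed in, with the robot touching nothing.
Of stick_1, stick_2, stick_3, stick_4 only 3 to 4 are there at a start; the rules pass over those that are not, and their reading is None.
At some moment in a run one of stick_1, stick_2, stick_3, stick_4 may be knocked a few centimetres aside while the robot is not near it.
Once in a run the grip may slacken for a moment while it holds something.
It also fails if it takes over 210 s, if anything falls off the work surface, if the arm or the gripper's body presses on something with over 40 N, if the wrist force passes 120 N, or if a joint passes its speed limit or range.

ROBOT

A 6-joint arm with a two-finger parallel gripper is mounted at the origin on a cart in front of the work surface, level with it; the furniture and walls round the work are solid. World frame = base frame: x ahead of the robot, y to its left, z up, the work surface at z = 0. Lengths are in m, angles in rad, forces in N, time in s.
With the tool pointing down it reaches from about 0.35 to 0.85 m from the base axis. Payload 8.1 kg.
Tool frame: the origin (TCP) lies between the finger pads; the fingertips stand nose_length ahead of it and the grasp point (between the pads) lies 2 mm behind it (nose_length is the distance from the TCP to the fingertips, in m); z points along the fingers, x is the direction in which the jaws open and shut, and the axes are right-handed (so a half turn about z gives the same grasp; the last joint's range is limited). The gripper opens to 93 mm and grips with 3 to 60 N. Pads are 15 mm wide; open, the fingers measure 128 mm over their backs; the gripper's body (75 mm by 188 mm) begins 65 mm behind the grasp point.
Start: joints at [1.191, 0.13, 1.488, -0, 1.523, -0.085], TCP at [0.174, 0.574, 0.236] pointing down, gripper open.
Joint ranges: [-2.96, 2.96], [-0.89, 2.26], [0.02, 2.5], [-1.34, 4.48], [0, 2.73], [-2.66, 2.66]. Speed limits (rad/s): [2.39, 2.39, 2.79, 3.14, 3.14, 3.14].

INTERFACE

Orientations are given as a rotation vector (axis times angle).
In Python, from plant import * gives the robot as it stands.
- The arm moves only by the tool carry_out, never from a script. Its argument "steps" is a list of rows, each an object with "xyz": the shift along the world's x, y, z in cm, a list of three; "rot": the turn, a rotation vector about the world's x, y, z in degrees, a list of three. In form: [{"xyz": [tx, ty, tz], "rot": [rx, ry, rz]}, ...]. A call has 1 to 10 rows; each row is the pose to reach, as a shift and turn from the pose commanded when the call began; what a row does not reach only later rows make up. A row lasts 1/10 s, in which the tool goes at most 50 mm and 8.59 degrees, less where a joint would pass 70% of its speed; a pose out of reach is approached as far as the arm can. A call with a gripper value outside its range is refused whole. "grip" is the opening, from 0 (shut) to 1 (fully open), set as the call begins (left out, the last holds). The fingers move at their own pace and stop on an object; "force" is the grip in N (left out, the last holds). Time passes only in rows, so rows that repeat a pose let the fingers close. It gives the time, the measured TCP pose, the force and the opening at its end, in the units of the state.
- read_state(): the state, without advancing time (a new reading comes with each control period).
- read_camera(name): name is "scene" or "side" or "wrist"; returns the picture (400x640x3 uint8, red, green, blue); there is no depth.
- calibration(name): a dict with "fov_y" (degrees; the focal length in pixels is half the picture's height over the tangent of half this angle, whatever the lens; pixels are square), "cx", "cy" (the principal point, pixels), "xyz" and "attitude" of the camera in the world. Camera axes: x right, y down, z forward; pixel columns grow to the right and rows downward; lengths in m; the calibration is good to about 2 mm. A picture is of the moment at which its call begins: read the wrist's pose just before it. calibration takes no time and is no camera call; for the wrist camera it gives the pose at the moment of the call.
- close_job(): hands the job in, once; it reports no verdict.
The state is a dict: "t": time; "q": joint angles; "dq": joint speeds; "joint_torque": joint torques, N m; "tool_pos": TCP position; "orientation": TCP orientation; "force": force on the tool from outside, world axes, zero at the start; "wrist_torque": the same for the moment, N m; "opening": finger opening in m.
Only numpy, scipy, OpenCV 4.12 (cv2) and the standard library are available. Lean on these libraries where they do the work, as an engineer would, in place of code of your own. Each camera call takes 0.05 s, during which the arm holds its last target.

## Working session

There is one attempt and no reset: what is moved stays moved. The work goes in short steps, Python scripts to look and compute and a tool call to move; the robot and the scene stay as the last step left them, time stands still between calls to the robot, and variables do not carry over. Pictures are saved under pics/ and viewed, and the job is handed in when it is done.

Besides the shell and the picture viewer there is one more tool, called after "Call:" in YAML: its name, and indented under it one key for each argument. carry_out: Moves the arm, as the interface text tells. Its arguments: {"type":"object","properties":{"steps":{"type":"array","items":{"type":"object","properties":{"xyz":{"type":"array","items":{"type":"number"}},"rot":{"type":"array","items":{"type":"number"}}}}},"grip":{"type":"number"},"force":{"type":"number"}},"required":["steps"]}

```bash
ls; mkdir -p pics; python3 - <<'E'
from plant import *
import cv2
s=read_state();print(s)
for n in ["scene","side","wrist"]:
    print(n,calibration(n))
    im=read_camera(n);cv2.imwrite(f"pics/{n}0.png",im[:,:,::-1])
E
```

```text
pics
{'t': 0.0, 'q': array([ 1.19063559e+00,  1.31157276e-01,  1.48927675e+00, -2.09894648e-05,
        1.52299948e+00, -8.54147743e-02]), 'dq': array([-0.0019656 ,  0.00038537, -0.00067758, -0.0001705 , -0.00124171,
       -0.0006981 ]), 'joint_torque': array([-1.37097846e-03, -5.59851158e+01, -4.91765678e+01,  7.66840903e-02,
        3.52562999e-02, -8.09782296e-05]), 'tool_pos': array([0.17409122, 0.57362376, 0.23459113]), 'orientation': array([ 2.52276602e+00,  1.87057946e+00, -2.44315947e-03]), 'force': array([ 0.32948044, -0.48167972, -0.29785087]), 'wrist_torque': array([-0.01836716,  0.00190337,  0.01533903]), 'opening': 0.09289968089641482}
scene {'fov_y': 51.71963603340057, 'cx': 322.7320678805718, 'cy': 198.1654865216213, 'xyz': array([-0.05553837, -0.69255666,  0.69854724]), 'attitude': array([-2.09971096,  0.72985276, -0.39243424])}
side {'fov_y': 43.04858934906661, 'cx': 324.35709762673605, 'cy': 202.93117229912303, 'xyz': array([0.23681783, 1.16367711, 0.60515459]), 'attitude': array([-0.29462513,  2.49667307, -1.6149734 ])}
wrist {'fov_y': 60.13890400205315, 'cx': 325.6984554390209, 'cy': 199.57974093671422, 'xyz': array([0.09630922, 0.59779429, 0.38398829]), 'attitude': array([2.32478154, 1.72294668, 0.25161019])}
```

View pics/scene0.png

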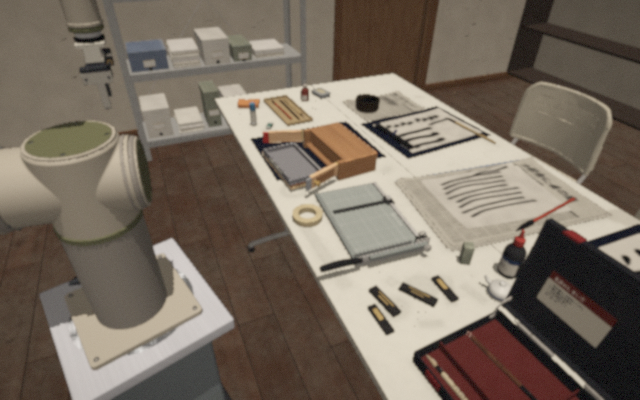

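View pics/side0.png

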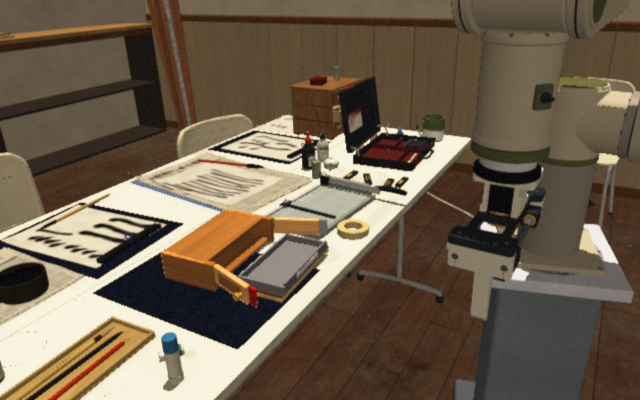

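View pics/wrist0.png

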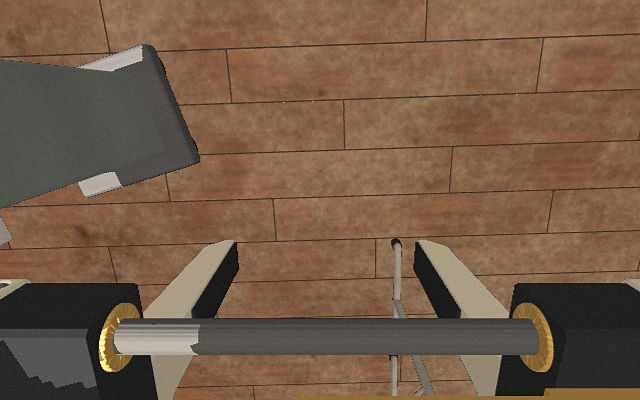

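```bash
cat > h.py <<'E'
from plant import *
import numpy as np, cv2
from scipy.spatial.transform import Rotation as R
def K(c): 
    f=200/np.tan(np.radians(c["fov_y"])/2); return f
def ray(c,u,v,z):
    f=K(c); d=R.from_rotvec(c["attitude"]).apply([(u-c["cx"])/f,(v-c["cy"])/f,1.0])
    o=np.array(c["xyz"]); return o+d*(z-o[2])/d[2]
def proj(c,p):
    q=R.from_rotvec(c["attitude"]).inv().apply(np.array(p)-c["xyz"]); f=K(c)
    return np.array([f*q[...,0]/q[...,2]+c["cx"],f*q[...,1]/q[...,2]+c["cy"]]).T
def dirv(c,u,v):
    f=K(c); return R.from_rotvec(c["attitude"]).apply([(u-c["cx"])/f,(v-c["cy"])/f,1.0])
def tri(c1,p1,c2,p2):
    d1=dirv(c1,*p1);d2=dirv(c2,*p2);A=np.stack([d1,-d2],1)
    x=np.linalg.lstsq(A,np.array(c2["xyz"])-c1["xyz"],rcond=None)[0]
    a=c1["xyz"]+d1*x[0];b=c2["xyz"]+d2*x[1];return (a+b)/2,np.linalg.norm(a-b)
E
python3 - <<'E'
import plant;print([n for n in dir(plant) if n[0]!='_'])
try: print(plant.nose_length)
except Exception as e: print(e)
from h import *
c=calibration("scene")
for p in [(380,319),(384,300),(418,294),(445,288)]: print(ray(c,*p,0.01).round(3))
for p in [(308,214)]: print('tape',ray(c,*p,0.01).round(3))
for p in [(465,262)]: print('seal',ray(c,*p,0.0).round(3))
for p in [(264,148),(290,188),(333,170),(302,143)]: print('tray',ray(c,*p,0.03).round(3))
a=cv2.imread("pics/scene0.png");cv2.imwrite("pics/s0a.png",cv2.resize(a[110:210,230:400],None,fx=4.7,fy=4.7,interpolation=2))
cv2.imwrite("pics/s0b.png",cv2.resize(a[240:350,340:500],None,fx=5,fy=5,interpolation=2))
a=cv2.imread("pics/side0.png");cv2.imwrite("pics/d0a.png",cv2.resize(a[190:330,150:380],None,fx=3.4,fy=3.4,interpolation=2))
E
```

```text
['IKError', 'calibration', 'close_job', 'nose_length', 'read_camera', 'read_state']
0.017
[ 0.379 -0.352  0.01 ]
[ 0.421 -0.323  0.01 ]
[ 0.491 -0.357  0.01 ]
[ 0.552 -0.382  0.01 ]
tape [0.473 0.014 0.01 ]
seal [ 0.666 -0.356  0.   ]
tray [0.557 0.367 0.03 ]
tray [0.49  0.121 0.03 ]
tray [0.65  0.121 0.03 ]
tray [0.678 0.319 0.03 ]
```

View pics/s0a.png

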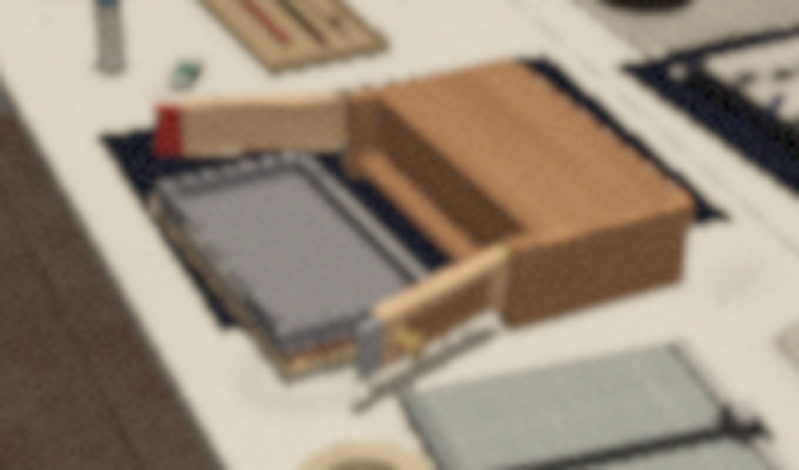

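View pics/s0b.png

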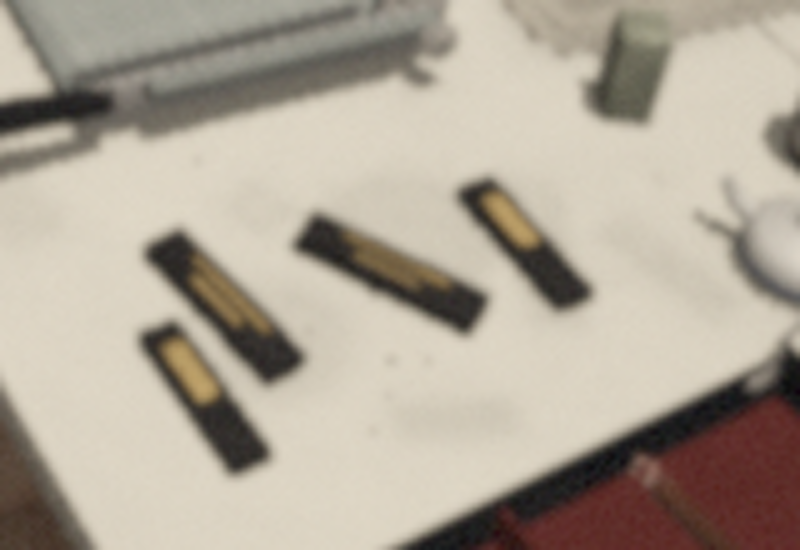

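View pics/d0a.png

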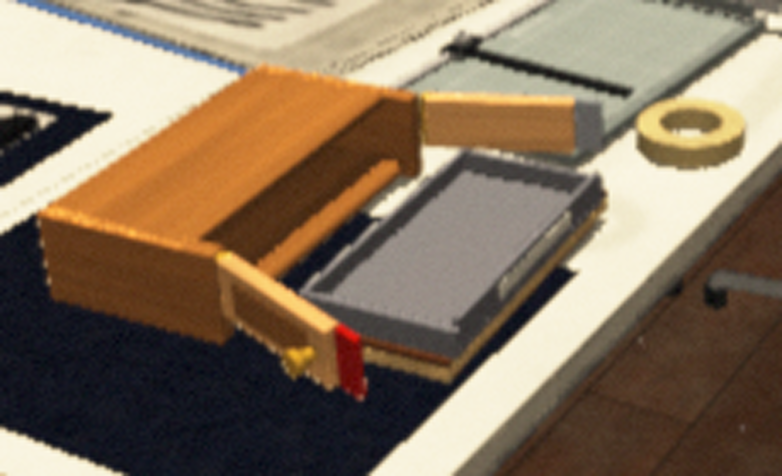

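```bash
cat >> h.py <<'E'
def sticks(c,im,roi,z=0.008,thr=75):
    # black blobs -> world rects
    x0,y0,x1,y1=roi; sub=im[y0:y1,x0:x1].astype(int)
    m=(sub.max(2)<thr).astype(np.uint8)*255
    m=cv2.morphologyEx(m,cv2.MORPH_CLOSE,np.ones((3,3)))
    out=[]
    cs,_=cv2.findContours(m,cv2.RETR_EXTERNAL,cv2.CHAIN_APPROX_NONE)
    for k in cs:
        if cv2.contourArea(k)<60: continue
        p=k[:,0,:]+[x0,y0]; w=np.array([ray(c,u,v,z)[:2] for u,v in p])
        r=cv2.minAreaRect((w*1000).astype(np.float32))
        b=cv2.boxPoints(r); e1=b[1]-b[0];e2=b[2]-b[1]
        L,W=(e1,e2) if np.linalg.norm(e1)>np.linalg.norm(e2) else (e2,e1)
        a=np.degrees(np.arctan2(L[1],L[0]))%180
        out.append((np.round(r[0],1),round(a,1),np.round([np.linalg.norm(L),np.linalg.norm(W)],1),p.mean(0).round()))
    return out
E
python3 - <<'E'
from h import *
im=cv2.imread("pics/scene0.png")
for s in sticks(calibration("scene"),im,(360,270,465,340)): print(s)
E
```

```text
(array([ 467.8, -472. ]), np.float32(168.7), array([58.5, 15.1], dtype=float32), array([454., 335.]))
(array([ 381.5, -351. ]), np.float32(76.3), array([70.5, 16.1], dtype=float32), array([379., 319.]))
(array([ 421. , -322.7]), np.float32(84.8), array([81. , 17.7], dtype=float32), array([383., 302.]))
(array([ 492.2, -354.9]), np.float32(105.8), array([78.1, 19.2], dtype=float32), array([417., 295.]))
(array([ 551.7, -380.2]), np.float32(75.5), array([69.7, 16.7], dtype=float32), array([443., 289.]))
```

Call:
carry_out:
  steps:
    - {"xyz": [27,-47,4]}
    - {"xyz": [27,-47,4]}
    - {"xyz": [27,-47,4]}
    - {"xyz": [27,-47,4]}
    - {"xyz": [27,-47,4]}
    - {"xyz": [27,-47,4]}
    - {"xyz": [27,-47,4]}
    - {"xyz": [27,-47,4]}
    - {"xyz": [27,-47,4]}
    - {"xyz": [27,-47,4]}

```text
validation failed for argument at $.st...
```

Call:
carry_out:
  steps:
    - {"xyz": [27,-47,4],"rot": [0,0,-50]}
    - {"xyz": [27,-47,4],"rot": [0,0,-50]}
    - {"xyz": [27,-47,4],"rot": [0,0,-50]}
    - {"xyz": [27,-47,4],"rot": [0,0,-50]}
    - {"xyz": [27,-47,4],"rot": [0,0,-50]}
    - {"xyz": [27,-47,4],"rot": [0,0,-50]}
    - {"xyz": [27,-47,4],"rot": [0,0,-50]}
    - {"xyz": [27,-47,4],"rot": [0,0,-50]}
    - {"xyz": [27,-47,4],"rot": [0,0,-50]}
    - {"xyz": [27,-47,4],"rot": [0,0,-50]}

```text
t: 1.15
tool_pos: [0.4232, 0.1398, 0.2726]
orientation: [-3.078, -0.629, -0.001]
force: [0.1, 0.7, -0.1]
opening: 0.0931
```

Call:
carry_out:
  steps:
    - {"xyz": [4,-42,2],"rot": [0,0,-23]}
    - {"xyz": [4,-42,2],"rot": [0,0,-23]}
    - {"xyz": [4,-42,2],"rot": [0,0,-23]}
    - {"xyz": [4,-42,2],"rot": [0,0,-23]}
    - {"xyz": [4,-42,2],"rot": [0,0,-23]}
    - {"xyz": [4,-42,2],"rot": [0,0,-23]}
    - {"xyz": [4,-42,2],"rot": [0,0,-23]}
    - {"xyz": [4,-42,2],"rot": [0,0,-23]}
    - {"xyz": [4,-42,2],"rot": [0,0,-23]}
    - {"xyz": [4,-42,2],"rot": [0,0,-23]}

```text
t: 2.15
tool_pos: [0.462, -0.2812, 0.2916]
orientation: [-3.141, 0.003, 0.002]
force: [-0.2, 0.1, -0.3]
opening: 0.0934
```

```bash
cat > look.py <<'E'
from h import *
import sys
n=sys.argv[1]
s=read_state();print("t",round(s["t"],2),s["tool_pos"].round(4),s["orientation"].round(3),"op",round(s["opening"],4), "q1",s["q"][0].round(2),"q6",s["q"][5].round(2))
c=calibration("wrist");im=read_camera("wrist")
cv2.imwrite(f"pics/{n}.png",im[:,:,::-1])
for r in sticks(c,im,(0,0,640,400),thr=60): print(r)
E
python3 look.py w1
```

```text
t 2.15 [ 0.462  -0.2812  0.2916] [-3.141e+00  3.000e-03  2.000e-03] op 0.0934 q1 -0.64 q6 -0.64
(array([ 870.3, -377.7]), np.float32(6.9), array([25.2, 11.8], dtype=float32), array([631., 231.]))
(array([ 554.1, -376.6]), np.float32(74.9), array([76.4, 21.8], dtype=float32), array([395., 231.]))
(array([ 671.3, -354.5]), np.float32(140.5), array([43.6, 27.1], dtype=float32), array([483., 216.]))
(array([ 384.2, -348. ]), np.float32(76.8), array([76.7, 19.6], dtype=float32), array([268., 211.]))
(array([ 494.4, -352.1]), np.float32(106.1), array([86.8, 22.7], dtype=float32), array([351., 214.]))
(array([ 424.5, -319.7]), np.float32(84.0), array([86.3, 21.5], dtype=float32), array([298., 190.]))
(array([ 836.8, -264. ]), np.float32(179.9), array([33.8,  6.2], dtype=float32), array([627., 148.]))
(array([ 616.3, -254.5]), np.float32(168.7), array([49.3, 24.5], dtype=float32), array([449., 142.]))
(array([ 830.7, -239.7]), np.float32(170.9), array([35.5,  6.3], dtype=float32), array([626., 128.]))
(array([ 519.1, -243.4]), np.float32(161.1), array([106.7,  14.9], dtype=float32), array([373., 132.]))
(array([ 537.5, -169. ]), np.float32(165.1), array([156.5, 112.6], dtype=float32), array([363.,  82.]))
(array([ 448. , -380.1]), np.float32(179.9), array([1011.2,  563.7], dtype=float32), array([265., 268.]))
(array([ 108.9, -103.5]), np.float32(67.7), array([14.3,  8.1], dtype=float32), array([11.,  5.]))
```

View pics/w1.png

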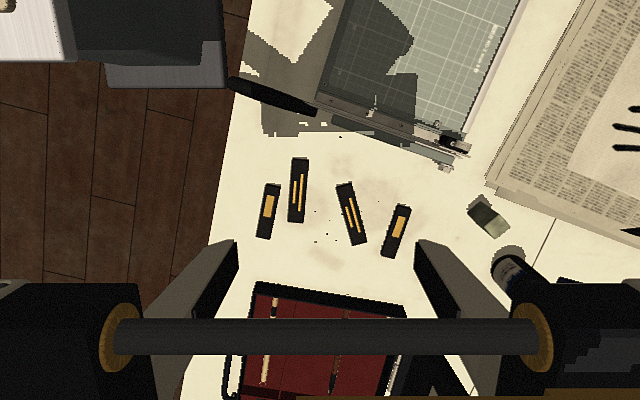

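Call:
carry_out:
  steps:
    - {"xyz": [9.2,-9.5,-15],"rot": [0,0,-15]}
    - {"xyz": [9.2,-9.5,-15],"rot": [0,0,-15]}
    - {"xyz": [9.2,-9.5,-15],"rot": [0,0,-15]}
    - {"xyz": [9.2,-9.5,-15],"rot": [0,0,-15]}
    - {"xyz": [9.2,-9.5,-17],"rot": [0,0,-15]}
    - {"xyz": [9.2,-9.5,-20],"rot": [0,0,-15]}
    - {"xyz": [9.2,-9.5,-23],"rot": [0,0,-15]}
    - {"xyz": [9.2,-9.5,-26],"rot": [0,0,-15]}
    - {"xyz": [9.2,-9.5,-27.2],"rot": [0,0,-15]}
    - {"xyz": [9.2,-9.5,-27.2],"rot": [0,0,-15]}
  grip: 0.5

```text
t: 3.2
tool_pos: [0.5545, -0.3714, 0.0197]
orientation: [-3.114, 0.405, 0.003]
force: [0.6, 0.1, 1.0]
opening: 0.0462
```

```bash
python3 look.py w2 | head -1
```

```text
t 3.2 [ 0.5545 -0.3714  0.0197] [-3.114e+00  4.050e-01  3.000e-03] op 0.0462 q1 -0.67 q6 -0.41
```

View pics/w2.png

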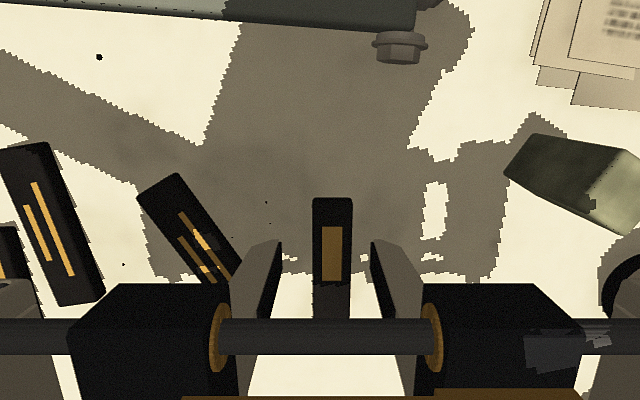

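Call:
carry_out:
  steps:
    - {"xyz": [0,0,0],"rot": [0,0,0]}
    - {"xyz": [0,0,0],"rot": [0,0,0]}
    - {"xyz": [0,0,0],"rot": [0,0,0]}
    - {"xyz": [0,0,0],"rot": [0,0,0]}
    - {"xyz": [0,0,0],"rot": [0,0,0]}
    - {"xyz": [0,0,0],"rot": [0,0,0]}
  grip: 0
  force: 25

```text
t: 3.85
tool_pos: [0.555, -0.3734, 0.0209]
orientation: [3.115, -0.407, 0.001]
force: [0.0, 0.8, 3.7]
opening: 0.0194
```

Call:
carry_out:
  steps:
    - {"xyz": [0,0,5],"rot": [0,0,0]}
    - {"xyz": [0,0,10],"rot": [0,0,0]}
    - {"xyz": [0,2,14],"rot": [0,0,8]}
    - {"xyz": [-1,6,17],"rot": [0,0,16]}
    - {"xyz": [-2,10,20],"rot": [0,0,24]}
    - {"xyz": [-3,14,23],"rot": [0,0,32]}
    - {"xyz": [-3,18,25],"rot": [0,0,40]}
    - {"xyz": [-4,22,26],"rot": [0,0,48]}
    - {"xyz": [-4,27,27],"rot": [0,0,56]}
    - {"xyz": [-5,32,28],"rot": [0,0,64]}

```text
t: 4.85
tool_pos: [0.505, -0.0545, 0.3002]
orientation: [2.854, 1.313, 0.001]
force: [0.8, 0.3, -0.2]
opening: 0.0192
```

Call:
carry_out:
  steps:
    - {"xyz": [0,5,0],"rot": [0,0,8]}
    - {"xyz": [0,10,0],"rot": [0,0,16]}
    - {"xyz": [0,14,0],"rot": [0,0,22]}
    - {"xyz": [0,18,0],"rot": [0,0,26]}
    - {"xyz": [0,22,0],"rot": [0,0,26]}
    - {"xyz": [0,25,0],"rot": [0,0,26]}
    - {"xyz": [0,25,0],"rot": [0,0,26]}

```text
t: 5.55
tool_pos: [0.5045, 0.1972, 0.2994]
orientation: [-2.486, -1.919, 0.0]
force: [-0.2, -0.4, -0.1]
opening: 0.0195
```

```bash
python3 look.py w3 | head -1
```

```text
t 5.55 [0.5045 0.1972 0.2994] [-2.486 -1.919  0.   ] op 0.0195 q1 0.28 q6 -1.04
```

View pics/w3.png

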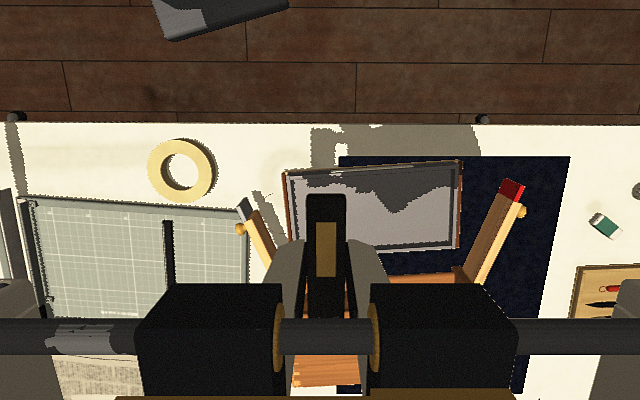

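```bash
python3 - <<'E'
import cv2
a=cv2.imread("pics/w3.png");cv2.imwrite("pics/w3z.png",cv2.resize(a[140:300,225:545],None,fx=2.5,fy=2.5,interpolation=2))
E
```

```text
(no output)
```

View pics/w3z.png

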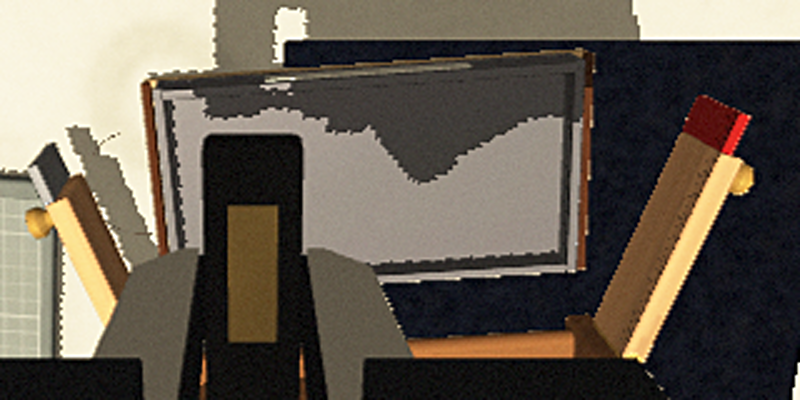

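```bash
python3 - <<'E'
from h import *
c=calibration("wrist")
def Z(p,z): return ray(c,225+p[0]/2.5,140+p[1]/2.5,z)[:2]*1000
RL=Z((577,60),.044);RR=Z((157,84),.044);FL=Z((580,270),.038);flf=Z((560,247),.023);frl=Z((568,97),.023); RLi=Z((568,75),.038)
print("RL,RR,FL,floorFL",RL.round(),RR.round(),FL.round(),flf.round(),frl.round())
print("rear len",np.linalg.norm(RL-RR), "yaw", np.degrees(np.arctan2(-(RL-RR)[0],(RL-RR)[1])))
print("left len",np.linalg.norm(FL-RL),np.degrees(np.arctan2(*(FL-RL)[::-1])))
y=np.radians(np.degrees(np.arctan2(-(RL-RR)[0],(RL-RR)[1])))
ex=np.array([np.cos(y),np.sin(y)]);ey=np.array([-ex[1],ex[0]])
print("centre from rear",(RL+RR)/2+56*ex,"from FL",FL-56*ex-105*ey,"from floorFL",flf-51*ex-100*ey)
E
```

```text
RL,RR,FL,floorFL [541. 345.] [501. 149.] [652. 332.] [645. 328.] [564. 345.]
rear len 200.04371982536446 yaw -11.411895099671423
left len 112.55330543259926 -6.682278417770996
centre from rear [575.77883581 236.04576961] from FL [576.7967793  240.22936035] from floorFL [574.94589903 240.05463916]
```

Call:
carry_out:
  steps:
    - {"xyz": [6.8,6.4,-4],"rot": [0,0,5]}
    - {"xyz": [6.8,6.4,-8],"rot": [0,0,5]}
    - {"xyz": [6.8,6.4,-12],"rot": [0,0,5]}
    - {"xyz": [6.8,6.4,-16],"rot": [0,0,5]}
    - {"xyz": [6.8,6.4,-20],"rot": [0,0,5]}
    - {"xyz": [6.8,6.4,-23],"rot": [0,0,5]}
    - {"xyz": [6.8,6.4,-24.5],"rot": [0,0,5]}
    - {"xyz": [6.8,6.4,-25.4],"rot": [0,0,5]}
    - {"xyz": [6.8,6.4,-25.4],"rot": [0,0,5]}

```text
t: 6.5
tool_pos: [0.5736, 0.2573, 0.046]
orientation: [2.405, 2.021, -0.0]
force: [-0.5, 0.7, -0.3]
opening: 0.0198
```

Call:
carry_out:
  steps:
    - {"xyz": [0,0,0],"rot": [0,0,0]}
    - {"xyz": [0,0,0],"rot": [0,0,0]}
    - {"xyz": [0,0,0],"rot": [0,0,0]}
    - {"xyz": [0,0,3],"rot": [0,0,0]}
    - {"xyz": [0,0,8],"rot": [0,0,0]}
    - {"xyz": [-3,0,13],"rot": [0,0,0]}
    - {"xyz": [-6,-2,17],"rot": [0,0,0]}
    - {"xyz": [-9,-2,20],"rot": [0,0,0]}
    - {"xyz": [-12,-2,22],"rot": [0,0,0]}
    - {"xyz": [-12,-2,22],"rot": [0,0,0]}
  grip: 0.32

```text
t: 7.5
tool_pos: [0.4528, 0.239, 0.2721]
orientation: [2.401, 2.022, 0.014]
force: [1.0, -0.1, 0.1]
opening: 0.0298
```

```bash
python3 look.py w4 | head -1; python3 - <<'E'
import cv2
from h import *
s=read_camera("scene");cv2.imwrite("pics/s4.png",s[:,:,::-1])
a=cv2.imread("pics/w4.png");cv2.imwrite("pics/w4z.png",cv2.resize(a[100:340,180:580],None,fx=2,fy=2,interpolation=2))
E
```

```text
t 7.5 [0.4528 0.239  0.2721] [2.401 2.022 0.014] op 0.0298 q1 0.39 q6 -1.01
```

View pics/w4z.png

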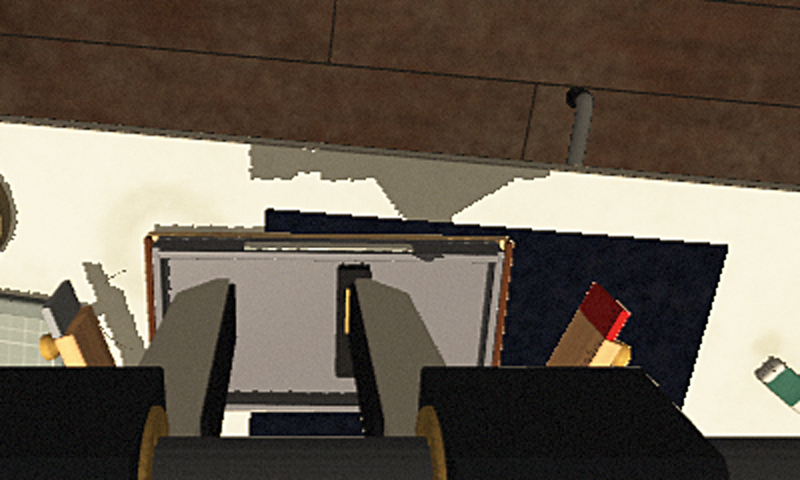

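View pics/s4.png

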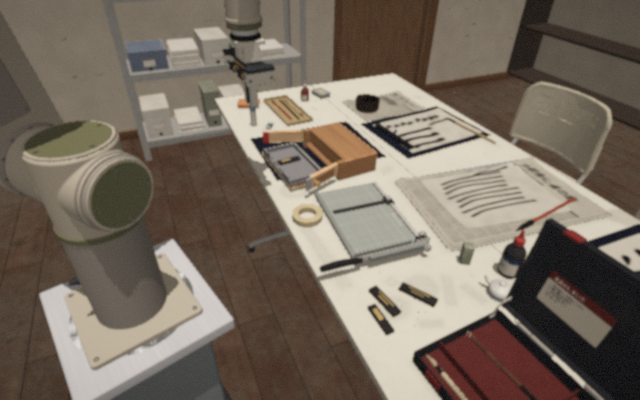

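```bash
python3 - <<'E'
import cv2
a=cv2.imread("pics/w4.png");cv2.imwrite("pics/w4a.png",cv2.resize(a[205:310,245:375],None,fx=5,fy=5,interpolation=cv2.INTER_NEAREST))
cv2.imwrite("pics/w4b.png",cv2.resize(a[205:310,330:460],None,fx=5,fy=5,interpolation=cv2.INTER_NEAREST))
E
```

```text
(no output)
```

View pics/w4a.png

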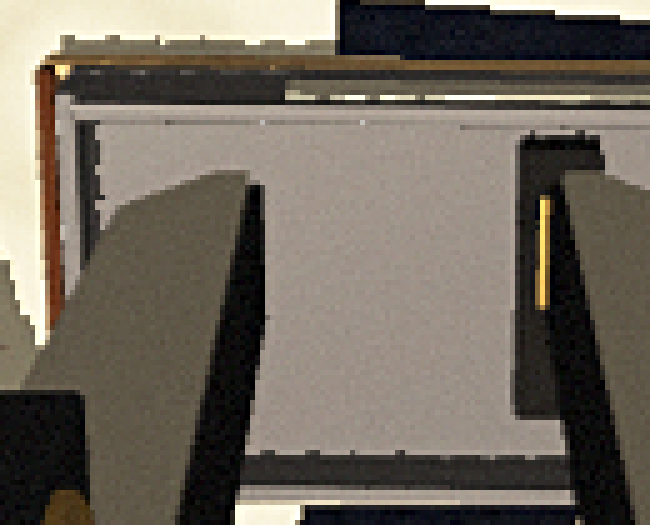

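View pics/w4b.png

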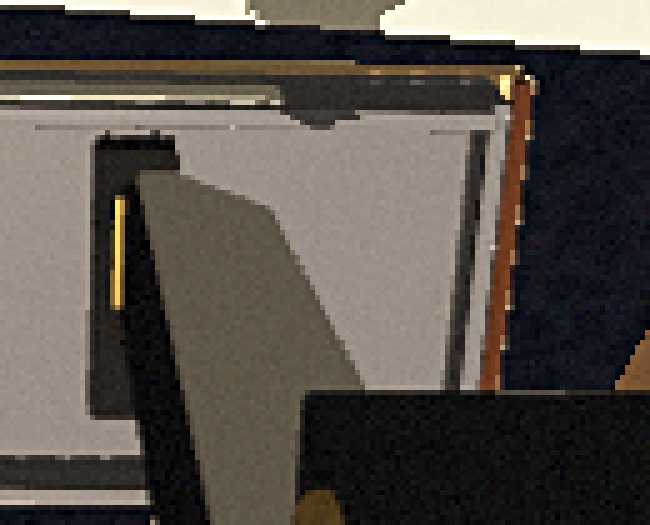

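```bash
python3 - <<'E'
from h import *
c=calibration("wrist");r=lambda u,v,z:ray(c,u,v,z)[:2]*1000
RR=r(260,225.8,.044);RL=r(428.8,226.6,.044)
d=RL-RR;print(RR,RL,np.linalg.norm(d));y=np.arctan2(-d[0],d[1]);print(np.degrees(y))
ex=np.array([np.cos(y),np.sin(y)]);m=(RR+RL)/2;print("rear mid",m,"centre",m+56*ex)
F=r(293,305.2,.038);print("front edge x ext",(F-m)@ex)
# right rail line z=.023 inner/outer ; bottom rear edge
B=r(259,219.8,.018);print("bottom rear",(B-m)@ex)
# stick centre
S=r(330+135/5,205+275/5,.033);print("stick along x",(S-m)@ex-56)
SL=r(330+93/5,205+275/5,.033);print("stick left edge? y",(SL-m)@np.array([-ex[1],ex[0]]))
E
```

```text
[503.3094709  152.99298651] [537.84667494 344.88161069] 194.97195324855448
-10.20317885808986
rear mid [520.57807292 248.9372986 ] centre [575.69247668 239.0174953 ]
front edge x ext 109.59650684724107
bottom rear 2.3032298099904893
stick along x -7.371061578352247
stick left edge? y 6.708879696304084
```

Call:
carry_out:
  steps:
    - {"xyz": [0,-5,1],"rot": [0,0,-8]}
    - {"xyz": [0,-10,2],"rot": [0,0,-16]}
    - {"xyz": [0,-15,2],"rot": [0,0,-24]}
    - {"xyz": [0,-20,2],"rot": [0,0,-32]}
    - {"xyz": [0,-25,2],"rot": [0,0,-40]}
    - {"xyz": [0,-30,2],"rot": [0,0,-48]}
    - {"xyz": [0,-35,2],"rot": [0,0,-56]}
    - {"xyz": [0,-40,2],"rot": [0,0,-64]}
    - {"xyz": [0,-45,2],"rot": [0,0,-72]}
    - {"xyz": [0,-49,2],"rot": [0,0,-75]}

```text
t: 8.6
tool_pos: [0.4526, -0.2552, 0.2839]
orientation: [-3.138, -0.129, 0.003]
force: [1.2, -0.1, 0.6]
opening: 0.0297
```

```bash
python3 look.py w5; sleep 0; python3 -c "
from plant import *
for i in range(3):
  s=read_state();print(s['tool_pos'])
  read_camera('side')"
```

```text
t 8.6 [ 0.4526 -0.2552  0.2839] [-3.138e+00 -1.290e-01  3.000e-03] op 0.0297 q1 -0.61 q6 -0.69
(array([ 551. , -594.8]), np.float32(94.8), array([34.5, 15.5], dtype=float32), array([373., 388.]))
(array([ 876.6, -376.3]), np.float32(4.7), array([34.8,  9.2], dtype=float32), array([628., 275.]))
(array([ 670.4, -354.8]), np.float32(140.7), array([44.3, 26.1], dtype=float32), array([482., 249.]))
(array([ 384. , -347.7]), np.float32(76.5), array([76.6, 19.3], dtype=float32), array([269., 226.]))
(array([ 837.2, -264.1]), np.float32(177.9), array([35.9,  6.8], dtype=float32), array([627., 195.]))
(array([ 830.4, -239.7]), np.float32(170.1), array([35.5,  6.2], dtype=float32), array([628., 175.]))
(array([ 614.6, -256.5]), np.float32(167.1), array([57.4, 27.2], dtype=float32), array([454., 177.]))
(array([  85.7, -169.7]), np.float32(179.7), array([33.4, 19. ], dtype=float32), array([17., 62.]))
(array([663.1, -63.4]), np.float32(152.0), array([88.4, 40.3], dtype=float32), array([536.,  16.]))
(array([ 539.9, -153.1]), np.float32(166.9), array([157.7, 145.6], dtype=float32), array([374.,  99.]))
(array([ 446.7, -349.3]), np.float32(5.2), array([950. , 553.4], dtype=float32), array([253., 248.]))
[ 0.45182464 -0.26017932  0.28334999]
[ 0.45212379 -0.25713136  0.28327362]
[ 0.45244242 -0.25477228  0.28342018]
```

View pics/w5.png

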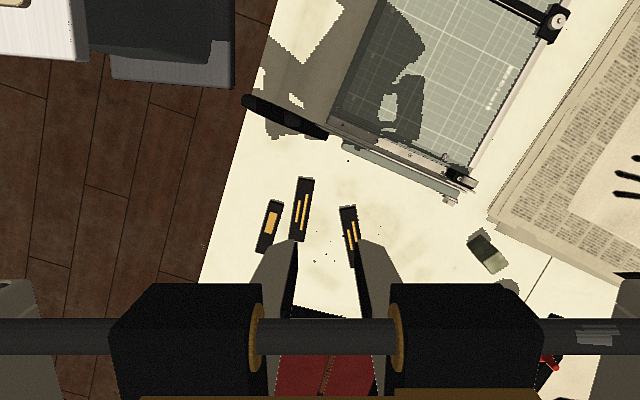

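Call:
carry_out:
  steps:
    - {"xyz": [4.2,-9.5,-4],"rot": [0,0,8]}
    - {"xyz": [4.2,-9.5,-8],"rot": [0,0,11.3]}
    - {"xyz": [4.2,-9.5,-12],"rot": [0,0,11.3]}
    - {"xyz": [4.2,-9.5,-15],"rot": [0,0,11.3]}
    - {"xyz": [4.2,-9.5,-18],"rot": [0,0,11.3]}
    - {"xyz": [4.2,-9.5,-21],"rot": [0,0,11.3]}
    - {"xyz": [4.2,-9.5,-24],"rot": [0,0,11.3]}
    - {"xyz": [4.2,-9.5,-26],"rot": [0,0,11.3]}
    - {"xyz": [4.2,-9.5,-26.3],"rot": [0,0,11.3]}
    - {"xyz": [4.2,-9.5,-26.3],"rot": [0,0,11.3]}
  grip: 0.5

```text
t: 9.8
tool_pos: [0.4951, -0.3457, 0.022]
orientation: [-3.107, -0.451, 0.002]
force: [0.0, 0.4, 0.3]
opening: 0.0467
```

Call:
carry_out:
  steps:
    - {"xyz": [0,0,0],"rot": [0,0,0]}
    - {"xyz": [0,0,0],"rot": [0,0,0]}
    - {"xyz": [0,0,0],"rot": [0,0,0]}
    - {"xyz": [0,0,0],"rot": [0,0,0]}
    - {"xyz": [0,0,0],"rot": [0,0,0]}
    - {"xyz": [0,0,0],"rot": [0,0,0]}
  grip: 0

```text
t: 10.4
tool_pos: [0.4958, -0.3476, 0.024]
orientation: [3.108, 0.448, 0.002]
force: [-0.9, 0.3, 6.4]
opening: 0.021
```

Call:
carry_out:
  steps:
    - {"xyz": [0,0,4],"rot": [0,0,0]}
    - {"xyz": [0,0,8],"rot": [0,0,4]}
    - {"xyz": [0,2,12],"rot": [0,0,8]}
    - {"xyz": [0,6,15],"rot": [0,0,16]}
    - {"xyz": [0,11,15],"rot": [0,0,24]}
    - {"xyz": [1,16,15],"rot": [0,0,32]}
    - {"xyz": [2,20,15],"rot": [0,0,40]}
    - {"xyz": [3,25,15],"rot": [0,0,48]}
    - {"xyz": [4,30,15],"rot": [0,0,56]}
    - {"xyz": [5,35,15],"rot": [0,0,63.3]}

```text
t: 11.4
tool_pos: [0.5446, 0.0019, 0.1729]
orientation: [2.406, 2.02, 0.0]
force: [0.7, -0.1, -0.1]
opening: 0.021
```

Call:
carry_out:
  steps:
    - {"xyz": [0.4,5,0],"rot": [0,0,0]}
    - {"xyz": [0.8,10,0],"rot": [0,0,0]}
    - {"xyz": [1.2,15,0],"rot": [0,0,0]}
    - {"xyz": [1.6,19,0],"rot": [0,0,0]}
    - {"xyz": [1.6,21.1,0],"rot": [0,0,0]}
    - {"xyz": [1.6,21.1,0],"rot": [0,0,0]}
    - {"xyz": [1.6,21.1,0],"rot": [0,0,0]}

```text
t: 12.1
tool_pos: [0.5604, 0.2109, 0.1725]
orientation: [2.41, 2.015, -0.001]
force: [-0.3, -0.5, -0.0]
opening: 0.0214
```

```bash
python3 look.py w6 | head -1
```

```text
t 12.1 [0.5604 0.2109 0.1725] [ 2.410e+00  2.015e+00 -1.000e-03] op 0.0214 q1 0.27 q6 -1.12
```

View pics/w6.png

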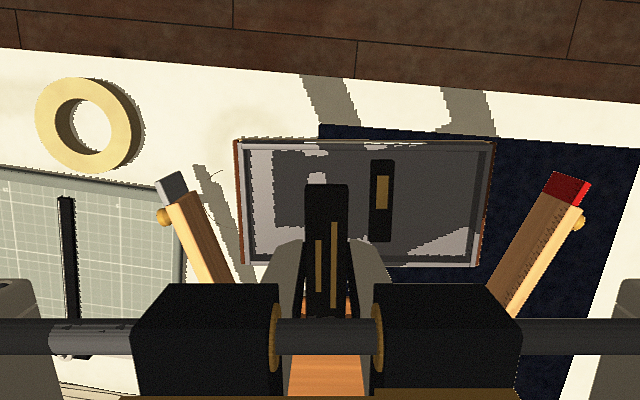

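Call:
carry_out:
  steps:
    - {"xyz": [0.1,0.2,-4],"rot": [0,0,0]}
    - {"xyz": [0.1,0.2,-8],"rot": [0,0,0]}
    - {"xyz": [0.1,0.2,-10.5],"rot": [0,0,0]}
    - {"xyz": [0.1,0.2,-12],"rot": [0,0,0]}
    - {"xyz": [0.1,0.2,-12.5],"rot": [0,0,0]}
    - {"xyz": [0.1,0.2,-12.5],"rot": [0,0,0]}

```text
t: 12.75
tool_pos: [0.5621, 0.2122, 0.0484]
orientation: [2.413, 2.012, 0.0]
force: [0.1, 0.6, -0.2]
opening: 0.0212
```

Call:
carry_out:
  steps:
    - {"xyz": [0,0,0],"rot": [0,0,0]}
    - {"xyz": [0,0,0],"rot": [0,0,0]}
    - {"xyz": [0,0,0],"rot": [0,0,0]}
    - {"xyz": [0,0,3],"rot": [0,0,0]}
    - {"xyz": [0,0,8],"rot": [0,0,0]}
    - {"xyz": [-3,0,13],"rot": [0,0,0]}
    - {"xyz": [-6,0,17],"rot": [0,0,0]}
    - {"xyz": [-9,0,20],"rot": [0,0,0]}
    - {"xyz": [-11,0,22],"rot": [0,0,0]}
    - {"xyz": [-11,0,22],"rot": [0,0,0]}
  grip: 0.31

```text
t: 13.75
tool_pos: [0.4518, 0.214, 0.2731]
orientation: [2.408, 2.013, 0.012]
force: [0.2, 0.5, 0.2]
opening: 0.0288
```

```bash
python3 look.py w7 | head -1
```

```text
t 13.75 [0.4518 0.214  0.2731] [2.408 2.013 0.012] op 0.0288 q1 0.34 q6 -1.05
```

View pics/w7.png

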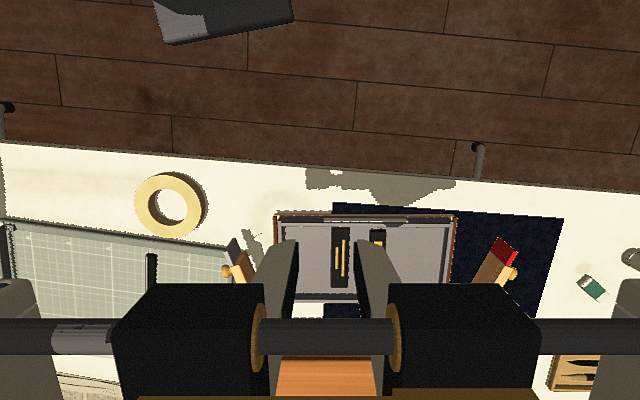

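Call:
carry_out:
  steps:
    - {"xyz": [0,-5,1],"rot": [0,0,-8]}
    - {"xyz": [0,-10,2],"rot": [0,0,-16]}
    - {"xyz": [0,-15,2],"rot": [0,0,-24]}
    - {"xyz": [0,-20,2],"rot": [0,0,-32]}
    - {"xyz": [0,-25,2],"rot": [0,0,-40]}
    - {"xyz": [0,-30,2],"rot": [0,0,-48]}
    - {"xyz": [0,-35,2],"rot": [0,0,-56]}
    - {"xyz": [0,-40,2],"rot": [0,0,-64]}
    - {"xyz": [0,-45,2],"rot": [0,0,-72]}
    - {"xyz": [0,-46,2],"rot": [0,0,-80]}
  grip: 0.8

```text
t: 14.8
tool_pos: [0.4505, -0.2519, 0.2854]
orientation: [-3.141, 0.024, 0.005]
force: [-0.4, 0.3, -0.5]
opening: 0.0741
```

```bash
python3 look.py w8
```

```text
t 14.8 [ 0.4505 -0.2519  0.2854] [-3.141  0.024  0.005] op 0.0741 q1 -0.61 q6 -0.59
(array([ 669.9, -354.1]), np.float32(138.9), array([41.3, 26.1], dtype=float32), array([492., 236.]))
(array([ 384.1, -347.7]), np.float32(76.7), array([77.3, 19.5], dtype=float32), array([278., 234.]))
(array([ 424.4, -319.5]), np.float32(84.0), array([86.8, 21.3], dtype=float32), array([308., 213.]))
(array([ 830.6, -263.9]), np.float32(179.1), array([22.2,  6.4], dtype=float32), array([632., 167.]))
(array([ 824.7, -238.6]), np.float32(169.2), array([23.7,  6.2], dtype=float32), array([631., 148.]))
(array([681.6, -85.5]), np.float32(114.7), array([42.3, 38.9], dtype=float32), array([531.,  13.]))
(array([ 524.1, -203.5]), np.float32(127.0), array([248.2, 124.5], dtype=float32), array([395., 121.]))
(array([ 443.4, -347.8]), np.float32(179.3), array([971.5, 556.2], dtype=float32), array([226., 250.]))
(array([109.9, -87.1]), np.float32(82.3), array([44.4, 11.3], dtype=float32), array([20., 21.]))
```

View pics/w8.png

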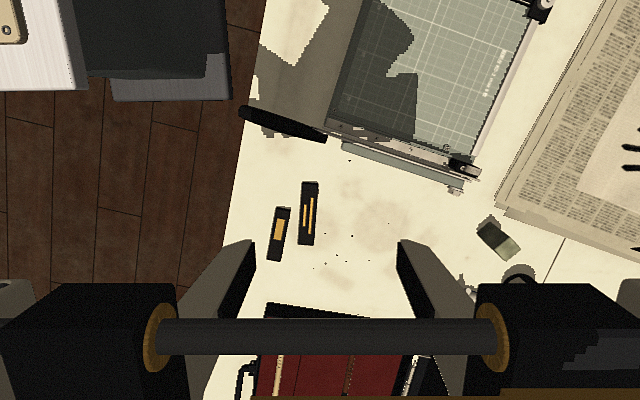

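Call:
carry_out:
  steps:
    - {"xyz": [-2.4,-4.4,-4],"rot": [0,0,-5]}
    - {"xyz": [-2.4,-4.4,-8],"rot": [0,0,-5]}
    - {"xyz": [-2.4,-4.4,-12],"rot": [0,0,-5]}
    - {"xyz": [-2.4,-4.4,-15],"rot": [0,0,-5]}
    - {"xyz": [-2.4,-4.4,-18],"rot": [0,0,-5]}
    - {"xyz": [-2.4,-4.4,-20],"rot": [0,0,-5]}
    - {"xyz": [-2.4,-4.4,-22],"rot": [0,0,-5]}
    - {"xyz": [-2.4,-4.4,-22],"rot": [0,0,-5]}
  grip: 0.42

```text
t: 15.65
tool_pos: [0.4253, -0.2884, 0.0634]
orientation: [-3.134, 0.14, 0.01]
force: [-0.6, 0.2, -0.5]
opening: 0.0391
```

```bash
python3 look.py w9
```

```text
t 15.65 [ 0.4253 -0.2884  0.0634] [-3.134  0.14   0.01 ] op 0.0391 q1 -0.7 q6 -0.61
(array([ 608.9, -255. ]), np.float32(99.3), array([14.7,  8. ], dtype=float32), array([634., 149.]))
(array([ 284.1, -215.8]), np.float32(153.6), array([12.2,  7.1], dtype=float32), array([ 78., 133.]))
(array([ 487.4, -232.9]), np.float32(161.4), array([32.8, 13.2], dtype=float32), array([425., 130.]))
(array([ 230.1, -246.1]), np.float32(75.0), array([122.3,   3.1], dtype=float32), array([  7., 183.]))
(array([ 415.6, -310.7]), np.float32(175.2), array([456.8, 226.8], dtype=float32), array([248., 275.]))
(array([ 525.7, -223.2]), np.float32(150.7), array([171.5,  45. ], dtype=float32), array([456.,  84.]))
(array([ 357.6, -177.5]), np.float32(166.4), array([207.3,  51.3], dtype=float32), array([172.,  60.]))
```

View pics/w9.png

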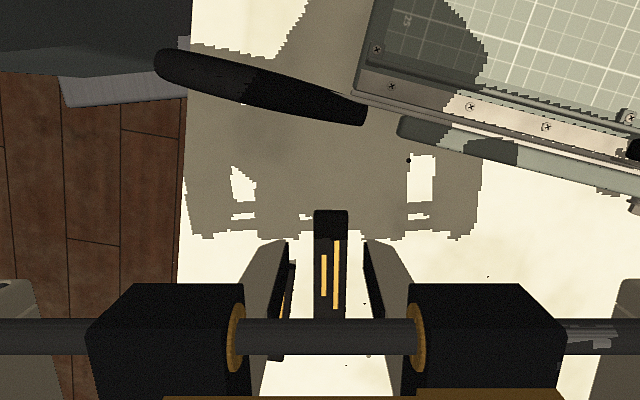

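Call:
carry_out:
  steps:
    - {"xyz": [0,-0.3,-1.5],"rot": [0,0,0]}
    - {"xyz": [0,-0.3,-3],"rot": [0,0,0]}
    - {"xyz": [0,-0.3,-4.3],"rot": [0,0,0]}
    - {"xyz": [0,-0.3,-4.4],"rot": [0,0,0]}
    - {"xyz": [0,-0.3,-4.4],"rot": [0,0,0]}

```text
t: 16.2
tool_pos: [0.4272, -0.2936, 0.0232]
orientation: [-3.137, 0.145, 0.002]
force: [-0.2, -0.6, 0.1]
opening: 0.0394
```

Call:
carry_out:
  steps:
    - {"xyz": [0,0,0],"rot": [0,0,0]}
    - {"xyz": [0,0,0],"rot": [0,0,0]}
    - {"xyz": [0,0,0],"rot": [0,0,0]}
    - {"xyz": [0,0,0],"rot": [0,0,0]}
    - {"xyz": [0,0,0],"rot": [0,0,0]}
    - {"xyz": [0,0,0],"rot": [0,0,0]}
  grip: 0
  force: 35

```text
t: 16.8
tool_pos: [0.4281, -0.2944, 0.0245]
orientation: [3.138, -0.145, 0.002]
force: [-1.1, 1.0, 5.7]
opening: 0.0208
```

Call:
carry_out:
  steps:
    - {"xyz": [0,0,3],"rot": [0,0,0]}
    - {"xyz": [0,0,7],"rot": [0,0,8]}
    - {"xyz": [0,0,11],"rot": [0,0,16]}
    - {"xyz": [1,4,14],"rot": [0,0,24]}
    - {"xyz": [2,8,15],"rot": [0,0,32]}
    - {"xyz": [3,13,15],"rot": [0,0,40]}
    - {"xyz": [4,17,15],"rot": [0,0,48]}
    - {"xyz": [5,21,15],"rot": [0,0,56]}
    - {"xyz": [6,25,15],"rot": [0,0,64]}
    - {"xyz": [7,29,15],"rot": [0,0,72]}

```text
t: 17.8
tool_pos: [0.4975, -0.0022, 0.1736]
orientation: [-2.619, -1.735, 0.0]
force: [0.7, -0.2, 0.5]
opening: 0.0209
```

Call:
carry_out:
  steps:
    - {"xyz": [1,4,0],"rot": [0,0,8]}
    - {"xyz": [2,9,0],"rot": [0,0,13.1]}
    - {"xyz": [3,14,0],"rot": [0,0,13.1]}
    - {"xyz": [4,18,0],"rot": [0,0,13.1]}
    - {"xyz": [5,22,0],"rot": [0,0,13.1]}
    - {"xyz": [6.1,27,0],"rot": [0,0,13.1]}
    - {"xyz": [6.1,31,0],"rot": [0,0,13.1]}
    - {"xyz": [6.1,31,0],"rot": [0,0,13.1]}

```text
t: 18.6
tool_pos: [0.5574, 0.3109, 0.1728]
orientation: [-2.404, -2.02, 0.0]
force: [-0.1, -1.2, -0.8]
opening: 0.0203
```

```bash
python3 look.py w10 | head -1
```

```text
t 18.6 [0.5574 0.3109 0.1728] [-2.404 -2.02   0.   ] op 0.0203 q1 0.43 q6 -0.97
```

View pics/w10.png

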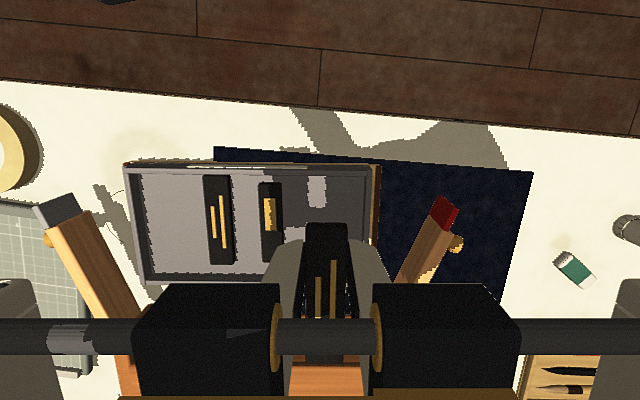

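Call:
carry_out:
  steps:
    - {"xyz": [0,0,-4],"rot": [0,0,0]}
    - {"xyz": [0,0,-7],"rot": [0,0,0]}
    - {"xyz": [0,0,-9],"rot": [0,0,0]}
    - {"xyz": [0,0,-9],"rot": [0,0,0]}

```text
t: 19.05
tool_pos: [0.5559, 0.3034, 0.0793]
orientation: [-2.41, -2.013, 0.012]
force: [-0.3, -1.1, -1.3]
opening: 0.0208
```

```bash
python3 look.py w11 | head -1; python3 look.py w11 | head -1;python3 look.py w11 | head -1
```

```text
t 19.05 [0.5559 0.3034 0.0793] [-2.41  -2.013  0.012] op 0.0208 q1 0.42 q6 -0.97
t 19.1 [0.5573 0.3042 0.0819] [-2.41  -2.013  0.007] op 0.0207 q1 0.42 q6 -0.97
t 19.15 [0.5586 0.305  0.0839] [-2.411e+00 -2.014e+00  2.000e-03] op 0.0205 q1 0.42 q6 -0.97
```

View pics/w11.png

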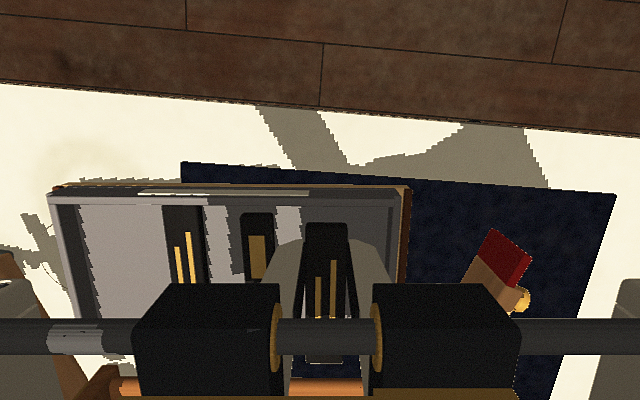

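Call:
carry_out:
  steps:
    - {"xyz": [0,0,-1.5],"rot": [0,0,0]}
    - {"xyz": [0,0,-2.5],"rot": [0,0,0]}
    - {"xyz": [0,0,-3.4],"rot": [0,0,0]}
    - {"xyz": [0,0,-3.5],"rot": [0,0,0]}
    - {"xyz": [0,0,-3.5],"rot": [0,0,0]}
    - {"xyz": [0,0,-3.5],"rot": [0,0,0]}

```text
t: 19.8
tool_pos: [0.5588, 0.3061, 0.049]
orientation: [2.41, 2.015, 0.0]
force: [0.8, -0.2, -0.9]
opening: 0.021
```

Call:
carry_out:
  steps:
    - {"xyz": [0,0,0],"rot": [0,0,0]}
    - {"xyz": [0,0,0],"rot": [0,0,0]}
    - {"xyz": [0,0,0],"rot": [0,0,0]}
    - {"xyz": [0,0,3],"rot": [0,0,0]}
    - {"xyz": [0,0,8],"rot": [0,0,0]}
    - {"xyz": [-3,-2,13],"rot": [0,0,0]}
    - {"xyz": [-6,-4,17],"rot": [0,0,0]}
    - {"xyz": [-9,-6,20],"rot": [0,0,0]}
    - {"xyz": [-11,-9,22],"rot": [0,0,0]}
    - {"xyz": [-11,-9,22],"rot": [0,0,0]}
  grip: 0.31

```text
t: 20.8
tool_pos: [0.4487, 0.2146, 0.2748]
orientation: [2.408, 2.012, 0.012]
force: [1.3, 0.4, 0.8]
opening: 0.0292
```

```bash
python3 look.py w12 | head -1
```

```text
t 20.8 [0.4487 0.2146 0.2748] [2.408 2.012 0.012] op 0.0292 q1 0.34 q6 -1.05
```

View pics/w12.png

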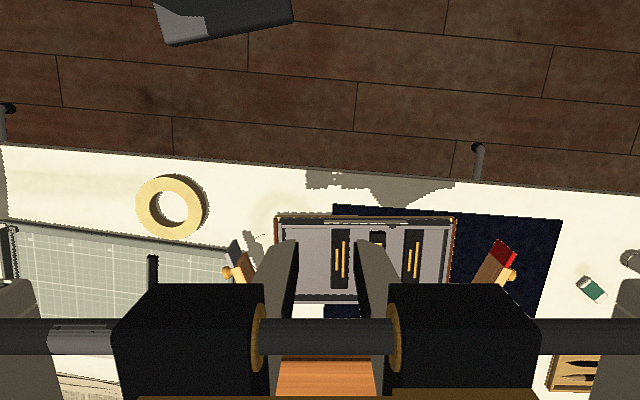

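Three sticks lie in the tray (px 340, 378, 412 at row ~257). Back for the last.

Call:
carry_out:
  steps:
    - {"xyz": [0,-5,1],"rot": [0,0,-8]}
    - {"xyz": [0,-10,2],"rot": [0,0,-16]}
    - {"xyz": [0,-15,2],"rot": [0,0,-24]}
    - {"xyz": [0,-20,2],"rot": [0,0,-32]}
    - {"xyz": [0,-25,2],"rot": [0,0,-40]}
    - {"xyz": [-1,-30,2],"rot": [0,0,-48]}
    - {"xyz": [-2,-35,2],"rot": [0,0,-56]}
    - {"xyz": [-3,-40,2],"rot": [0,0,-64]}
    - {"xyz": [-4,-45,2],"rot": [0,0,-72]}
    - {"xyz": [-4,-46,2],"rot": [0,0,-80]}
  grip: 0.8

```text
t: 21.85
tool_pos: [0.4075, -0.2478, 0.2871]
orientation: [-3.141, 0.02, 0.004]
force: [0.5, 0.4, 0.1]
opening: 0.0744
```

```bash
python3 look.py w13; python3 look.py w13b|head -1;python3 look.py w13b|head -1
```

```text
t 21.85 [ 0.4075 -0.2478  0.2871] [-3.141  0.02   0.004] op 0.0744 q1 -0.65 q6 -0.64
(array([ 577.5, -600.7]), np.float32(109.4), array([43.1, 19.1], dtype=float32), array([442., 387.]))
(array([  -0.8, -378.2]), np.float32(69.7), array([27.7, 18.8], dtype=float32), array([ 29., 258.]))
(array([ 674.4, -356.5]), np.float32(142.3), array([52.7, 28.1], dtype=float32), array([526., 241.]))
(array([ 383.5, -347.7]), np.float32(76.9), array([77.1, 19.3], dtype=float32), array([310., 236.]))
(array([ 491.3, -229.3]), np.float32(175.2), array([39.9, 10.5], dtype=float32), array([393., 147.]))
(array([ 525.2, -210.5]), np.float32(129.8), array([246.6, 113.6], dtype=float32), array([425., 116.]))
(array([672.1, -77.2]), np.float32(158.8), array([60.7, 26.1], dtype=float32), array([567.,  10.]))
(array([ 401.4, -344.6]), np.float32(179.4), array([975.4, 558. ], dtype=float32), array([233., 241.]))
(array([109.7, -85.7]), np.float32(84.5), array([47.4,  9.3], dtype=float32), array([60., 23.]))
t 21.9 [ 0.4077 -0.2482  0.287 ] [-3.141  0.035  0.004] op 0.0744 q1 -0.65 q6 -0.63
t 21.95 [ 0.4082 -0.2461  0.2871] [-3.14e+00  1.60e-02  3.00e-03] op 0.0743 q1 -0.65 q6 -0.64
```

View pics/w13b.png

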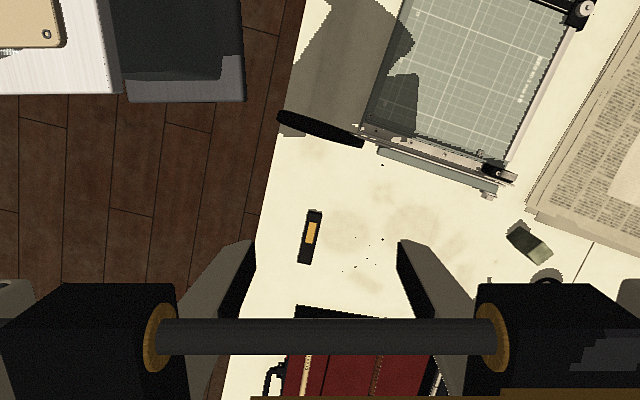

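Call:
carry_out:
  steps:
    - {"xyz": [-2.4,-10.1,-4],"rot": [0,0,-8]}
    - {"xyz": [-2.4,-10.1,-8],"rot": [0,0,-12.3]}
    - {"xyz": [-2.4,-10.1,-12],"rot": [0,0,-12.3]}
    - {"xyz": [-2.4,-10.1,-16],"rot": [0,0,-12.3]}
    - {"xyz": [-2.4,-10.1,-20],"rot": [0,0,-12.3]}
    - {"xyz": [-2.4,-10.1,-23],"rot": [0,0,-12.3]}
    - {"xyz": [-2.4,-10.1,-25],"rot": [0,0,-12.3]}
    - {"xyz": [-2.4,-10.1,-26.6],"rot": [0,0,-12.3]}
    - {"xyz": [-2.4,-10.1,-26.7],"rot": [0,0,-12.3]}
    - {"xyz": [-2.4,-10.1,-26.7],"rot": [0,0,-12.3]}
  grip: 0.5

```text
t: 23.0
tool_pos: [0.3851, -0.3437, 0.0215]
orientation: [-3.122, 0.336, 0.001]
force: [-0.3, -0.0, 0.7]
opening: 0.0465
```

Call:
carry_out:
  steps:
    - {"xyz": [0,0,0],"rot": [0,0,0]}
    - {"xyz": [0,0,0],"rot": [0,0,0]}
    - {"xyz": [0,0,0],"rot": [0,0,0]}
    - {"xyz": [0,0,0],"rot": [0,0,0]}
    - {"xyz": [0,0,0],"rot": [0,0,0]}
    - {"xyz": [0,0,0],"rot": [0,0,0]}
  grip: 0

```text
t: 23.6
tool_pos: [0.385, -0.3454, 0.0225]
orientation: [3.122, -0.342, 0.001]
force: [0.1, 1.4, 5.8]
opening: 0.0191
```

Call:
carry_out:
  steps:
    - {"xyz": [0,0,3],"rot": [0,0,0]}
    - {"xyz": [0,0,7],"rot": [0,0,8]}
    - {"xyz": [0,0,11],"rot": [0,0,16]}
    - {"xyz": [2,4,14],"rot": [0,0,24]}
    - {"xyz": [4,8,15],"rot": [0,0,32]}
    - {"xyz": [6,12,15],"rot": [0,0,40]}
    - {"xyz": [8,16,15],"rot": [0,0,48]}
    - {"xyz": [10,20,15],"rot": [0,0,56]}
    - {"xyz": [12,24,15],"rot": [0,0,64]}
    - {"xyz": [13,28,15],"rot": [0,0,72]}

```text
t: 24.6
tool_pos: [0.5155, -0.0632, 0.1717]
orientation: [2.723, 1.567, 0.0]
force: [0.2, -0.7, -0.8]
opening: 0.0193
```

Call:
carry_out:
  steps:
    - {"xyz": [1,4,0],"rot": [0,0,8]}
    - {"xyz": [2,8,0],"rot": [0,0,16]}
    - {"xyz": [3,12,0],"rot": [0,0,20.3]}
    - {"xyz": [4,16,0],"rot": [0,0,20.3]}
    - {"xyz": [4.2,20,0],"rot": [0,0,20.3]}
    - {"xyz": [4.2,23.8,0],"rot": [0,0,20.3]}
    - {"xyz": [4.2,23.8,-3],"rot": [0,0,20.3]}
    - {"xyz": [4.2,23.8,-6],"rot": [0,0,20.3]}
    - {"xyz": [4.2,23.8,-8],"rot": [0,0,20.3]}
    - {"xyz": [4.2,23.8,-8],"rot": [0,0,20.3]}

```text
t: 25.6
tool_pos: [0.5535, 0.1724, 0.0876]
orientation: [-2.407, -2.014, 0.01]
force: [-0.5, 0.0, -0.1]
opening: 0.0193
```

```bash
python3 look.py w14 | head -1; python3 look.py w14 | head -1;python3 look.py w14 | head -1
```

```text
t 25.6 [0.5535 0.1724 0.0876] [-2.407 -2.014  0.01 ] op 0.0193 q1 0.21 q6 -1.18
t 25.65 [0.555  0.1726 0.0899] [-2.408 -2.014  0.006] op 0.0194 q1 0.21 q6 -1.18
t 25.7 [0.5564 0.1729 0.0918] [-2.410e+00 -2.015e+00  2.000e-03] op 0.0193 q1 0.21 q6 -1.18
```

View pics/w14.png

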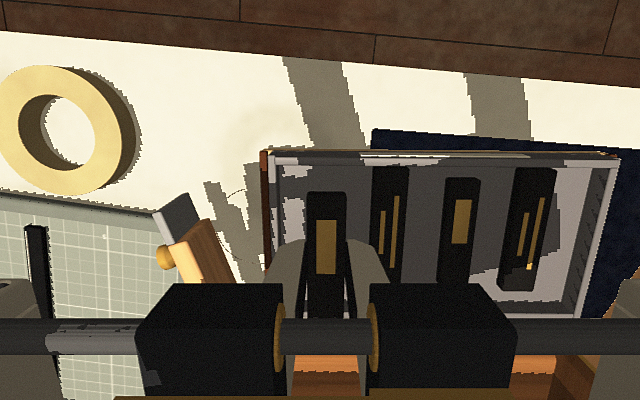

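Call:
carry_out:
  steps:
    - {"xyz": [0,0,-1.5],"rot": [0,0,0]}
    - {"xyz": [0,0,-3],"rot": [0,0,0]}
    - {"xyz": [0,0,-4],"rot": [0,0,0]}
    - {"xyz": [0,0,-4.3],"rot": [0,0,0]}
    - {"xyz": [0,0,-4.3],"rot": [0,0,0]}
    - {"xyz": [0,0,-4.3],"rot": [0,0,0]}

```text
t: 26.35
tool_pos: [0.5569, 0.1731, 0.0491]
orientation: [2.41, 2.015, 0.0]
force: [-0.0, 0.2, -0.4]
opening: 0.0192
```

Call:
carry_out:
  steps:
    - {"xyz": [0,0,0],"rot": [0,0,0]}
    - {"xyz": [0,0,0],"rot": [0,0,0]}
    - {"xyz": [0,0,0],"rot": [0,0,0]}
    - {"xyz": [0,0,3],"rot": [0,0,0]}
    - {"xyz": [0,0,8],"rot": [0,0,0]}
    - {"xyz": [-3,2,13],"rot": [0,0,0]}
    - {"xyz": [-6,3,17],"rot": [0,0,0]}
    - {"xyz": [-9,4,20],"rot": [0,0,0]}
    - {"xyz": [-12,5,22],"rot": [0,0,0]}
    - {"xyz": [-12,5,22],"rot": [0,0,0]}
  grip: 0.26

```text
t: 27.35
tool_pos: [0.4359, 0.2251, 0.2745]
orientation: [2.406, 2.017, 0.013]
force: [1.7, 0.9, -0.5]
opening: 0.024
```

Call:
carry_out:
  steps:
    - {"xyz": [-3,0,2],"rot": [0,0,0]}
    - {"xyz": [-3,0,2],"rot": [0,0,0]}
    - {"xyz": [-3,0,2],"rot": [0,0,0]}
    - {"xyz": [-3,0,2],"rot": [0,0,0]}
  grip: 1

```text
t: 27.75
tool_pos: [0.4071, 0.2227, 0.2878]
orientation: [-2.41, -2.015, 0.002]
force: [1.2, 0.3, -0.4]
opening: 0.0514
```

```bash
python3 look.py w15 | head -1;python3 -c "
from h import *
for n in ['scene','side']: cv2.imwrite(f'pics/{n}15.png',read_camera(n)[:,:,::-1])
a=cv2.imread('pics/w15.png');cv2.imwrite('pics/w15z.png',cv2.resize(a[190:340,200:520],None,fx=2.5,fy=2.5,interpolation=0))
a=cv2.imread('pics/side15.png');cv2.imwrite('pics/side15z.png',cv2.resize(a[200:320,160:360],None,fx=4,fy=4,interpolation=2))
"
```

```text
t 27.75 [0.4071 0.2227 0.2878] [-2.410e+00 -2.015e+00  2.000e-03] op 0.0514 q1 0.39 q6 -1.0
```

View pics/w15z.png

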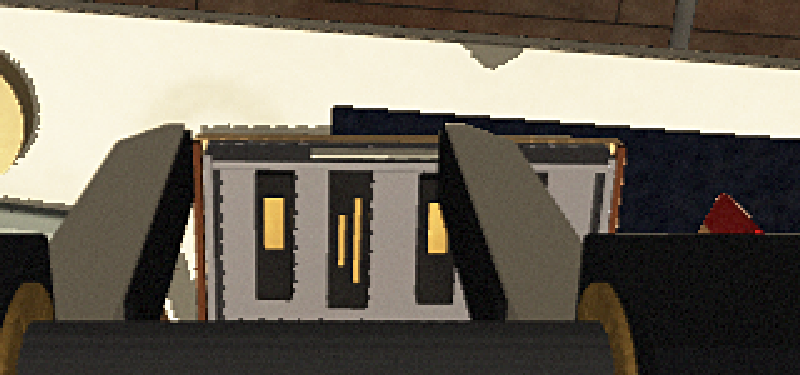

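View pics/side15z.png

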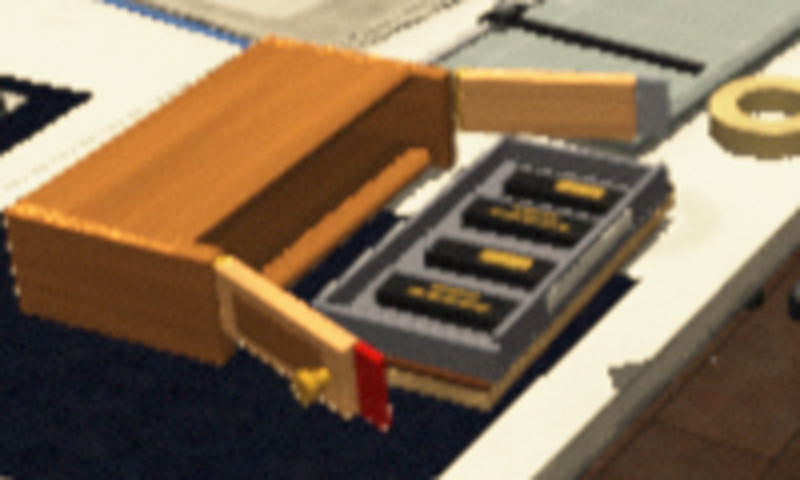

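```bash
python3 - <<'E'
from h import *
c=calibration("side");r=lambda u,v,z:ray(c,u,v,z)[:2]*1000
FL=r(160+222/4,200+256/4,.066);FR=r(160+455/4,200+72/4,.066);BL=r(160+8/4,200+208/4,.066);BR=r(160+268/4,200+38/4,.066)
print(FL,FR,BL,BR);d=FL-FR;print(np.linalg.norm(d),np.degrees(np.arctan2(-d[0],d[1])));d=BL-FL;print(np.linalg.norm(d),np.degrees(np.arctan2(d[1],d[0])))
d=BL-BR;print(np.linalg.norm(d),np.degrees(np.arctan2(-d[0],d[1])))
# door tips
c2=calibration("scene")
print("red top tip",r(160+392/4,200+375/4,.066), "steel tip",r(160+668/4,200+80/4,.066))
s=lambda u,v,z:ray(c2,230+u/4.7,110+v/4.7,z)[:2]*1000
print("scene cab: FRtop",s(508,240,.066),"BR",s(690,205,.066),"BL",s(520,58,.066),"FL",s(345,97,.066))
print("scene red tip",s(155,110,.066),"steel",s(360,322,.066), "hinge",s(348,97,.066),s(505,250,.066))
E
```

```text
[691.10388162 341.57524025] [645.87652594 108.34735226] [828.20117669 319.60629609] [780.74001021  85.12595491]
237.57264454694206 -10.97453776645811
138.84632808933054 -9.10387713958131
239.23543366834457 -11.442642827798567
red top tip [565.2205276  424.39641007] steel tip [514.81829666  92.64267002]
scene cab: FRtop [656.73918923 107.06767593] BR [781.46148239  68.48840191] BL [837.37309688 304.8513104 ] FL [694.21475645 332.0161287 ]
scene red tip [574.53203136 396.98253822] steel [524.24323773  87.91334773] hinge [695.93792111 330.71178356] [647.18452818  98.79794446]
```

```bash
python3 -c "
from h import *
a=cv2.imread('pics/scene15.png');cv2.imwrite('pics/s15z.png',cv2.resize(a[110:210,240:390],None,fx=5.3,fy=5.3,interpolation=2))
"
```

```text
(no output)
```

View pics/s15z.png

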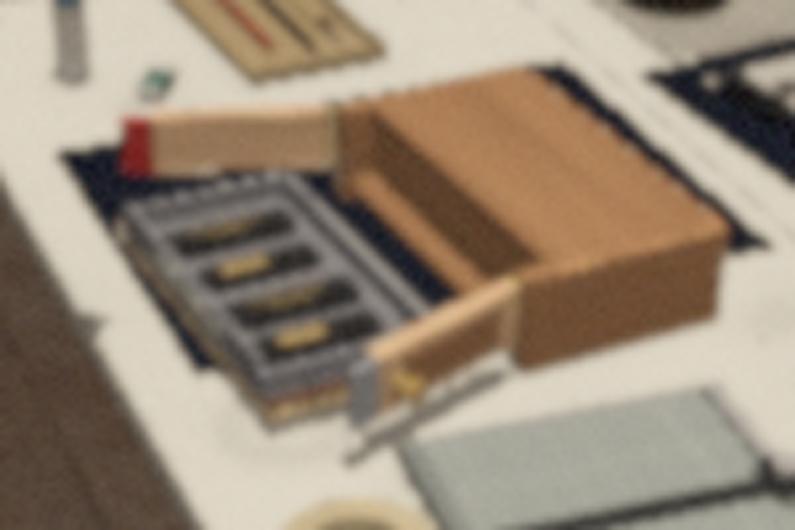

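Call:
carry_out:
  steps:
    - {"xyz": [5,0.3,1.5],"rot": [0,0,0]}
    - {"xyz": [10,0.6,3],"rot": [0,0,0]}
    - {"xyz": [14,0.9,4.5],"rot": [0,0,0]}
    - {"xyz": [17,1.2,6],"rot": [0,0,0]}
    - {"xyz": [19,1.2,7],"rot": [0,0,0]}
    - {"xyz": [19,1.2,7],"rot": [0,0,0]}
    - {"xyz": [19,1.2,7],"rot": [0,0,0]}
    - {"xyz": [19,1.2,7],"rot": [0,0,0]}
    - {"xyz": [19,1.2,7],"rot": [0,0,0]}

```text
t: 28.8
tool_pos: [0.5957, 0.2351, 0.3584]
orientation: [-2.409, -2.016, 0.001]
force: [0.0, -0.6, -0.3]
opening: 0.093
```

```bash
python3 look.py w16 | head -1;python3 look.py w16 | head -1; python3 -c "
from h import *
a=cv2.imread('pics/w16.png');cv2.imwrite('pics/w16z.png',cv2.resize(a[50:290,160:560],None,fx=2,fy=2,interpolation=0))
"
```

```text
t 28.8 [0.5957 0.2351 0.3584] [-2.409e+00 -2.016e+00  1.000e-03] op 0.093 q1 0.3 q6 -1.1
t 28.85 [0.5958 0.2351 0.3588] [-2.409 -2.016  0.   ] op 0.093 q1 0.3 q6 -1.1
```

View pics/w16z.png

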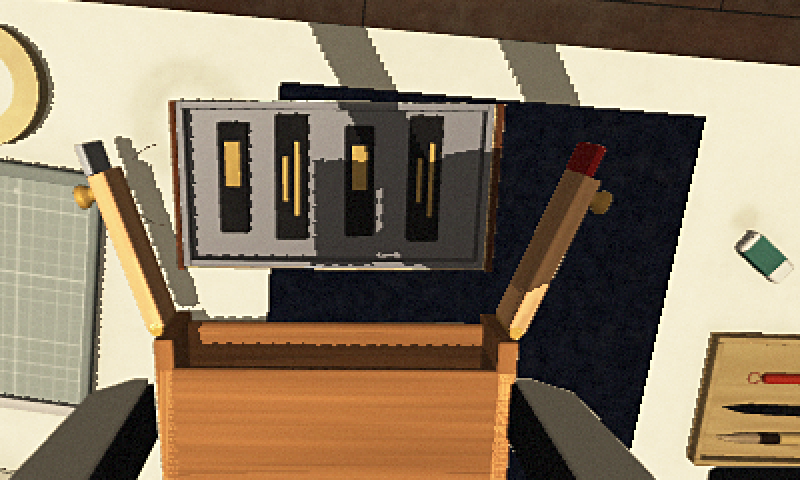

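```bash
python3 -c "
from h import *
a=cv2.imread('pics/w16.png')
l=a[95:235,232:292];r=a[95:235,382:442]
z=lambda i:cv2.resize(i,None,fx=4.2,fy=4.2,interpolation=0)
cv2.imwrite('pics/w16l.png',np.hstack([z(l),np.zeros((588,20,3),np.uint8),z(r)]))
"
```

```text
(no output)
```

View pics/w16l.png

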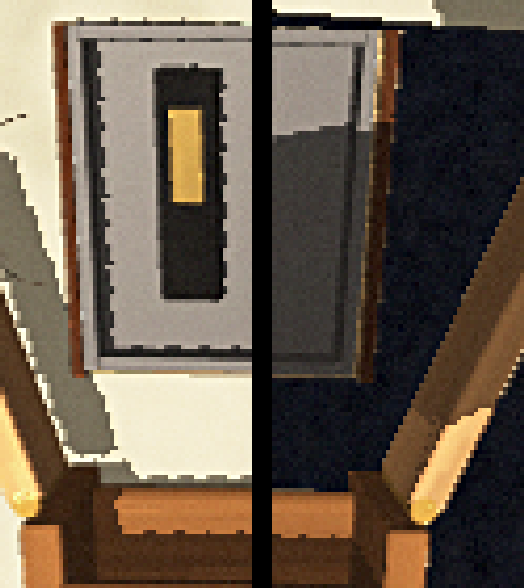

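```bash
python3 - <<'E'
from h import *
c=calibration("wrist")
def P(X,Y,z):
    u=X/4.2+232 if X<262 else (X-272)/4.2+382
    return ray(c,u,Y/4.2+95,z)[:2]*1000
pts={"cabRo":(22,525,.066),"cabRi":(62,525,.066),"cabLi":(388,530,.066),"cabLo":(430,530,.066),
"trR1":(75,200,.038),"trR2":(85,362,.038),"trR0":(66,60,.038),"trL1":(377,90,.038),"trL2":(360,340,.038),"rearR":(66,24,.044),"rearL":(378,30,.044),"frR":(90,371,.038),"frL":(355,375,.038),
"floorR":(95,488,.0165),"floorL":(355,490,.0165),"railRoutT":(55,24,.023),"railRoutB":(74,376,.023),"railLoT":(398,30,.023),"railLoB":(372,380,.023)}
w={k:P(*v) for k,v in pts.items()}
th=np.radians(-10.4);ex=np.array([np.cos(th),np.sin(th)]);ey=np.array([-ex[1],ex[0]])
m=(w["cabRo"]+w["cabLo"])/2
for k,v in w.items(): print(k,v.round(1),"cab frame",((v-m)@ex).round(1),((v-m)@ey).round(1))
d=w["cabLo"]-w["cabRo"];print("cab yaw",np.degrees(np.arctan2(-d[0],d[1])),np.linalg.norm(d))
d=w["rearL"]-w["rearR"];print("tray yaw",np.degrees(np.arctan2(-d[0],d[1])),np.linalg.norm(d))
d=w["railRoutB"]-w["railRoutT"];print("rail",np.degrees(np.arctan2(d[1],d[0])));d=w["railLoB"]-w["railLoT"];print("rail",np.degrees(np.arctan2(d[1],d[0])))
print(m,ex,ey)
# doors
def D(X,Y,z): return ray(c,160+X/2,50+Y/2,z)[:2]*1000
for n,p in {"redtipIn":(572,146),"redtipOut":(605,152),"Lface end":(600,185),"Lh":(527,338),"steel tip out":(75,150),"steel tip in":(103,142),"Rface":(90,180),"Rh":(150,335)}.items():
    v=D(*p,.066);print(n,v.round(1),((v-m)@ex).round(1),((v-m)@ey).round(1))
E
```

```text
cabRo [654.5 102. ] cab frame -0.4 -124.2
cabRi [656.8 114.8] cab frame -0.5 -111.3
cabLi [697.7 332.8] cab frame 0.5 110.6
cabLo [700.2 346.2] cab frame 0.4 124.2
trR1 [558.  137.4] cab frame -101.7 -106.9
trR2 [610.9 127.8] cab frame -47.9 -106.8
trR0 [515.  145.1] cab frame -145.4 -107.1
trL1 [561.3 350.6] cab frame -136.9 103.5
trL2 [640.8 336.2] cab frame -56.2 103.6
rearR [504.6 149. ] cab frame -156.3 -105.1
rearL [542.9 351.6] cab frame -155.3 101.2
frR [614.2 128.7] cab frame -44.9 -105.3
frL [652.4 333.2] cab frame -44.2 102.8
floorR [661.  114.7] cab frame 3.7 -110.6
floorL [700.8 332.1] cab frame 3.6 110.5
railRoutT [503.5 141. ] cab frame -156.0 -113.2
railRoutB [618.1 119. ] cab frame -39.3 -114.1
railLoT [545.3 362.6] cab frame -154.9 112.3
railLoB [659.5 341.4] cab frame -38.7 112.2
cab yaw -10.587623698060575 248.4504206079718
tray yaw -10.702178335763936 206.2313791597553
rail -10.859792620835817
rail -10.490884865543565
[677.33281002 224.11878774] [ 0.98357147 -0.18051915] [0.18051915 0.98357147]
redtipIn [575.3 391.8] -130.7 146.5
redtipOut [582.6 411.9] -127.0 167.6
Lface end [602.8 407.5] -106.4 166.9
Lh [697.9 351.7] -2.8 129.2
steel tip out [522.5  84.6] -127.1 -165.2
steel tip in [520.8 103.3] -132.1 -147.1
Rface [542.2  88.7] -108.5 -157.6
Rh [650.5  99.9] -4.0 -127.0
```

Call:
carry_out:
  steps:
    - {"xyz": [-4,1,-2],"rot": [0,0,-0.5]}
    - {"xyz": [-7,1.5,-5],"rot": [0,0,-0.5]}
    - {"xyz": [-9.7,2.1,-9],"rot": [0,0,-0.5]}
    - {"xyz": [-9.7,2.1,-13],"rot": [0,0,-0.5]}
    - {"xyz": [-9.7,2.1,-17],"rot": [0,0,-0.5]}
    - {"xyz": [-9.7,2.1,-21],"rot": [0,0,-0.5]}
    - {"xyz": [-9.7,2.1,-25],"rot": [0,0,-0.5]}
    - {"xyz": [-9.7,2.1,-28],"rot": [0,0,-0.5]}
    - {"xyz": [-9.7,2.1,-28],"rot": [0,0,-0.5]}
    - {"xyz": [-9.7,2.1,-28],"rot": [0,0,-0.5]}
  grip: 1

```text
t: 29.9
tool_pos: [0.4993, 0.256, 0.0794]
orientation: [-2.418, -2.005, 0.001]
force: [0.2, 0.9, 1.0]
opening: 0.0931
```

```bash
python3 look.py w17 | head -1;python3 look.py w17 | head -1; python3 -c "
from h import *
a=read_camera('side')[:,:,::-1]; cv2.imwrite('pics/d17.png',a)"
```

```text
t 29.9 [0.4993 0.256  0.0794] [-2.418e+00 -2.005e+00  1.000e-03] op 0.0931 q1 0.38 q6 -1.0
t 29.95 [0.5005 0.2565 0.0809] [2.418 2.005 0.003] op 0.0928 q1 0.38 q6 -1.0
```

View pics/w17.png

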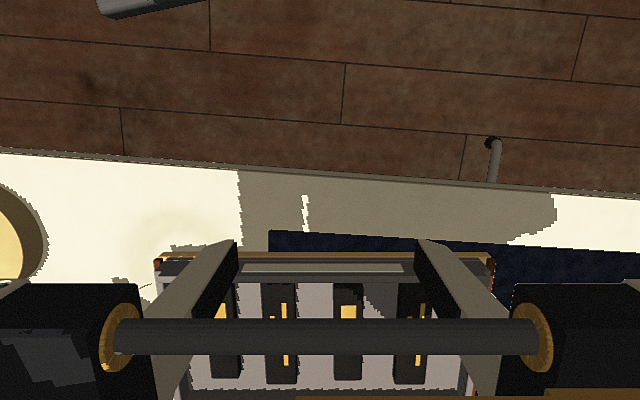

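View pics/d17.png

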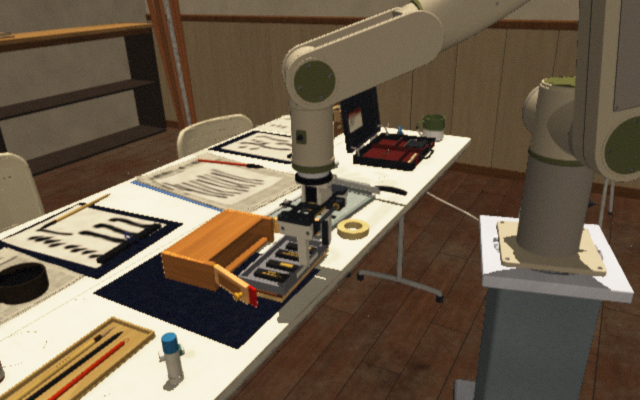

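Call:
carry_out:
  steps:
    - {"xyz": [0,0,-2],"rot": [0,0,0]}
    - {"xyz": [0,0,-3.5],"rot": [0,0,0]}
    - {"xyz": [0,0,-3.9],"rot": [0,0,0]}
    - {"xyz": [0,0,-3.9],"rot": [0,0,0]}
    - {"xyz": [0.5,-0.09,-3.9],"rot": [0,0,0]}
    - {"xyz": [1,-0.18,-3.9],"rot": [0,0,0]}
    - {"xyz": [1.2,-0.22,-3.9],"rot": [0,0,0]}
    - {"xyz": [1.4,-0.26,-3.9],"rot": [0,0,0]}
    - {"xyz": [1.6,-0.3,-3.9],"rot": [0,0,0]}
    - {"xyz": [1.8,-0.33,-3.9],"rot": [0,0,0]}

```text
t: 31.05
tool_pos: [0.5173, 0.2528, 0.0398]
orientation: [-2.418, -2.004, 0.001]
force: [-3.6, 1.6, 2.7]
opening: 0.0926
```

```bash
cat > cf.py <<'E'
from h import *
th=np.radians(-10.6);EX=np.array([np.cos(th),np.sin(th)]);EY=np.array([-EX[1],EX[0]]);M=np.array([677.3,224.1])
def cab(p): d=np.array(p)[:2]*1000-M; return (d@EX).round(1),(d@EY).round(1)
def w(x,y): return (M+x*EX+y*EY).round(1)
E
python3 - <<'E'
from cf import *
s=read_state();print(s["t"],s["tool_pos"],cab(s["tool_pos"]),s["force"].round(1))
E
python3 look.py w18|head -1
```

```text
31.05 [0.51725162 0.25276632 0.03980867] (np.float64(-162.6), np.float64(-1.3)) [-3.6  1.6  2.7]
t 31.05 [0.5173 0.2528 0.0398] [-2.418e+00 -2.004e+00  1.000e-03] op 0.0926 q1 0.37 q6 -1.02
```

View pics/w18.png

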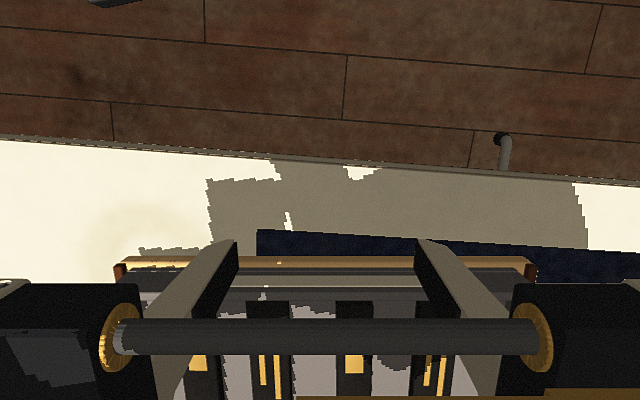

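Call:
carry_out:
  steps:
    - {"xyz": [0.6,-0.11,0],"rot": [0,0,0]}
    - {"xyz": [1.2,-0.22,0],"rot": [0,0,0]}
    - {"xyz": [1.8,-0.34,0],"rot": [0,0,0]}
    - {"xyz": [2.4,-0.45,0],"rot": [0,0,0]}
    - {"xyz": [3.0,-0.56,0],"rot": [0,0,0]}
    - {"xyz": [3.6,-0.67,0],"rot": [0,0,0]}
    - {"xyz": [4.2,-0.79,0],"rot": [0,0,0]}
    - {"xyz": [4.8,-0.9,0],"rot": [0,0,0]}
    - {"xyz": [5.4,-1.01,0],"rot": [0,0,0]}
    - {"xyz": [6.0,-1.12,0],"rot": [0,0,0]}

```text
t: 32.1
tool_pos: [0.5782, 0.2415, 0.04]
orientation: [2.419, 2.005, 0.0]
force: [-2.2, -0.3, 0.2]
opening: 0.0929
```

```bash
python3 - <<'E'
from cf import *
s=read_state();print(s["t"],s["tool_pos"],cab(s["tool_pos"]),s["force"].round(1))
a=read_camera('side')[:,:,::-1]; cv2.imwrite('pics/d19.png',cv2.resize(a[190:320,150:350],None,fx=4,fy=4,interpolation=2))
E
python3 look.py w19|head -1
```

```text
32.1 [0.57820099 0.24145787 0.04001092] (np.float64(-100.6), np.float64(-1.2)) [-2.2 -0.3  0.2]
t 32.15 [0.5792 0.2412 0.0403] [2.418e+00 2.004e+00 2.000e-03] op 0.0933 q1 0.31 q6 -1.07
```

View pics/d19.png

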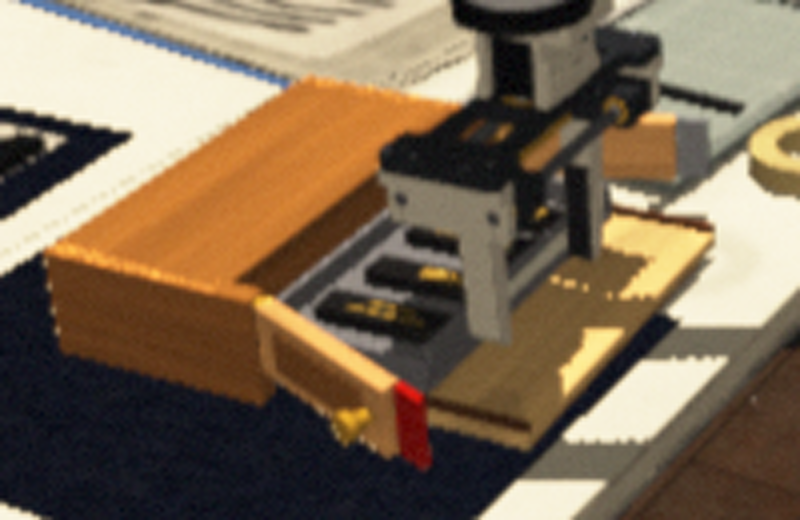

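View pics/w19.png

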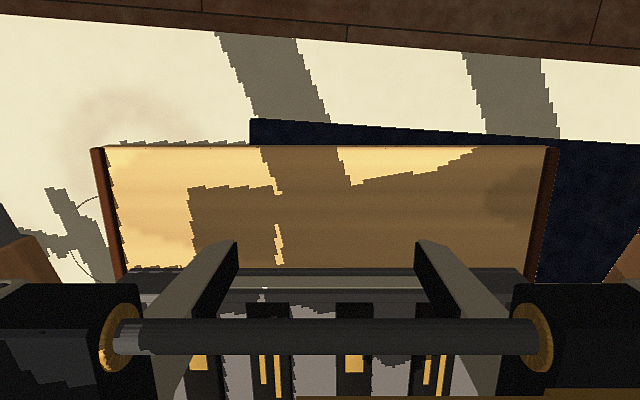

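Call:
carry_out:
  steps:
    - {"xyz": [0.6,-0.11,0],"rot": [0,0,0]}
    - {"xyz": [1.2,-0.22,0],"rot": [0,0,0]}
    - {"xyz": [1.8,-0.34,0],"rot": [0,0,0]}
    - {"xyz": [2.4,-0.45,0],"rot": [0,0,0]}
    - {"xyz": [3.0,-0.56,0],"rot": [0,0,0]}
    - {"xyz": [3.6,-0.67,0],"rot": [0,0,0]}
    - {"xyz": [4.2,-0.79,0],"rot": [0,0,0]}
    - {"xyz": [4.8,-0.9,0],"rot": [0,0,0]}
    - {"xyz": [5.4,-1.01,0],"rot": [0,0,0]}
    - {"xyz": [6.0,-1.12,0],"rot": [0,0,0]}

```text
t: 33.2
tool_pos: [0.6382, 0.2302, 0.0399]
orientation: [-2.419, -2.005, 0.0]
force: [-2.2, -0.3, -0.9]
opening: 0.0929
```

```bash
python3 - <<'E'
from cf import *
s=read_state();print(s["t"],s["tool_pos"],cab(s["tool_pos"]),s["force"].round(1))
a=read_camera('side')[:,:,::-1]; cv2.imwrite('pics/d20.png',cv2.resize(a[190:320,150:350],None,fx=4,fy=4,interpolation=2))
E
python3 look.py w20|head -1
```

```text
33.2 [0.6381557  0.23021827 0.03985952] (np.float64(-39.6), np.float64(-1.2)) [-2.2 -0.3 -0.9]
t 33.25 [0.6391 0.2299 0.0401] [2.419e+00 2.004e+00 1.000e-03] op 0.0926 q1 0.27 q6 -1.11
```

View pics/d20.png

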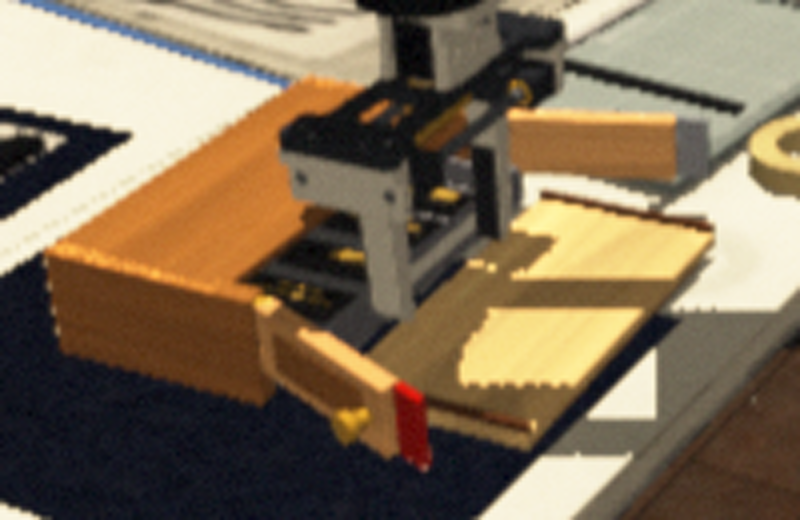

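View pics/w20.png

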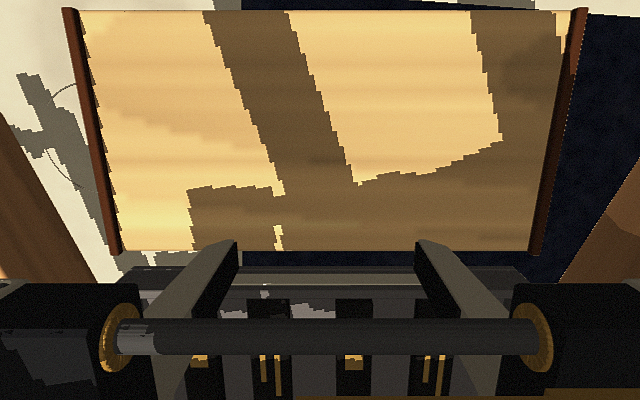

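Call:
carry_out:
  steps:
    - {"xyz": [0.4,-0.07,0],"rot": [0,0,0]}
    - {"xyz": [0.8,-0.15,0],"rot": [0,0,0]}
    - {"xyz": [1.2,-0.22,0],"rot": [0,0,0]}
    - {"xyz": [1.6,-0.3,0],"rot": [0,0,0]}
    - {"xyz": [2.0,-0.37,0],"rot": [0,0,0]}
    - {"xyz": [2.4,-0.45,0],"rot": [0,0,0]}
    - {"xyz": [2.8,-0.52,0],"rot": [0,0,0]}
    - {"xyz": [3.2,-0.6,0],"rot": [0,0,0]}
    - {"xyz": [3.6,-0.67,0],"rot": [0,0,0]}
    - {"xyz": [3.8,-0.71,0],"rot": [0,0,0]}

```text
t: 34.3
tool_pos: [0.6761, 0.2231, 0.0398]
orientation: [2.419, 2.005, 0.0]
force: [-4.5, 0.7, 2.9]
opening: 0.0929
```

```bash
python3 - <<'E'
from cf import *
s=read_state();print(s["t"],s["tool_pos"],cab(s["tool_pos"]),s["force"].round(1))
E
```

```text
34.3 [0.67609612 0.22305937 0.03981703] (np.float64(-1.0), np.float64(-1.2)) [-4.5  0.7  2.9]
```

Call:
carry_out:
  steps:
    - {"xyz": [0.1,-0.02,0],"rot": [0,0,0]}
    - {"xyz": [0.2,-0.04,0],"rot": [0,0,0]}
    - {"xyz": [0.3,-0.06,0],"rot": [0,0,0]}
    - {"xyz": [0.4,-0.07,0],"rot": [0,0,0]}

```text
t: 34.7
tool_pos: [0.6796, 0.2225, 0.0398]
orientation: [-2.419, -2.005, 0.0]
force: [-4.5, 0.0, 1.5]
opening: 0.0931
```

Call:
carry_out:
  steps:
    - {"xyz": [0.1,-0.02,0],"rot": [0,0,0]}
    - {"xyz": [0.2,-0.04,0],"rot": [0,0,0]}
    - {"xyz": [0.2,-0.04,0],"rot": [0,0,0]}

```text
t: 35.0
tool_pos: [0.6819, 0.2221, 0.0398]
orientation: [2.419, 2.005, 0.0]
force: [-2.4, 0.4, 0.3]
opening: 0.093
```

Call:
carry_out:
  steps:
    - {"xyz": [0.1,-0.02,0],"rot": [0,0,0]}
    - {"xyz": [0.2,-0.04,0],"rot": [0,0,0]}
    - {"xyz": [0.2,-0.04,0],"rot": [0,0,0]}

```text
t: 35.3
tool_pos: [0.6838, 0.2216, 0.0398]
orientation: [2.419, 2.005, 0.0]
force: [-2.0, 0.8, 1.2]
opening: 0.0933
```

Call:
carry_out:
  steps:
    - {"xyz": [0.1,-0.02,0],"rot": [0,0,0]}
    - {"xyz": [0.2,-0.04,0],"rot": [0,0,0]}
    - {"xyz": [0.2,-0.04,0],"rot": [0,0,0]}

```text
t: 35.6
tool_pos: [0.6847, 0.2215, 0.0398]
orientation: [-2.418, -2.004, 0.003]
force: [-7.9, 1.3, 4.9]
opening: 0.093
```

```bash
python3 - <<'E'
from cf import *
s=read_state();print(s["t"],s["tool_pos"],cab(s["tool_pos"]),s["force"].round(1))
a=read_camera('side')[:,:,::-1]; cv2.imwrite('pics/d21.png',cv2.resize(a[190:320,150:350],None,fx=4,fy=4,interpolation=2))
E
python3 look.py w21|head -1
```

```text
35.6 [0.68472813 0.22153428 0.03976394] (np.float64(7.8), np.float64(-1.2)) [-7.9  1.3  4.9]
t 35.65 [0.6847 0.2215 0.0398] [-2.418 -2.004  0.003] op 0.0932 q1 0.24 q6 -1.14
```

View pics/d21.png

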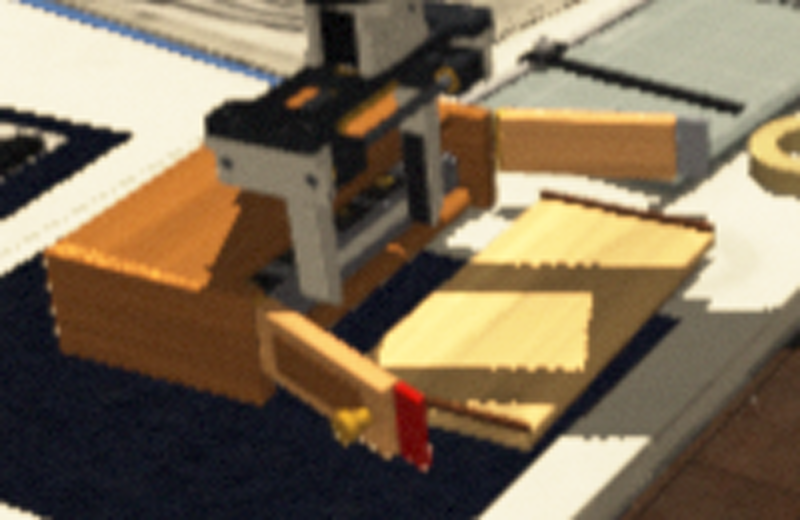

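View pics/w21.png

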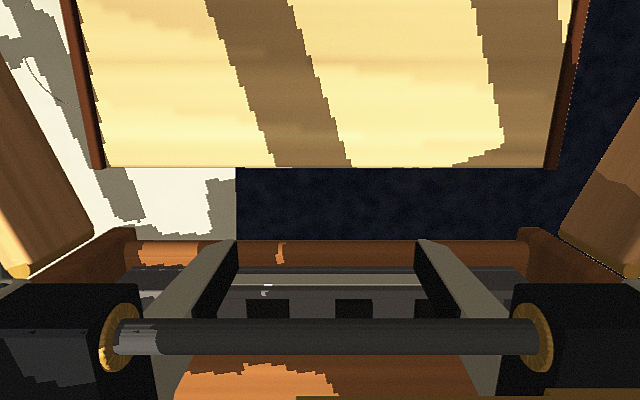

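Call:
carry_out:
  steps:
    - {"xyz": [0.1,-0.02,0],"rot": [0,0,0]}
    - {"xyz": [0.2,-0.04,0],"rot": [0,0,0]}
    - {"xyz": [0.2,-0.04,0],"rot": [0,0,0]}

```text
t: 36.0
tool_pos: [0.6848, 0.2215, 0.0398]
orientation: [-2.415, -2.003, 0.008]
force: [-18.7, 1.0, 10.9]
opening: 0.0928
```

```bash
python3 - <<'E'
from cf import *
s=read_state();print(s["t"],s["tool_pos"],cab(s["tool_pos"]),s["force"].round(1),s["wrist_torque"].round(2))
E
```

```text
36.0 [0.68482436 0.22151286 0.03975341] (np.float64(7.9), np.float64(-1.2)) [-18.7   1.   10.9] [ 0.12  2.98 -0.34]
```

Call:
carry_out:
  steps:
    - {"xyz": [-0.4,0.07,0],"rot": [0,0,0]}
    - {"xyz": [-1,0.18,0],"rot": [0,0,0]}
    - {"xyz": [-2,0.37,1],"rot": [0,0,0]}
    - {"xyz": [-3,0.55,5],"rot": [0,0,0]}
    - {"xyz": [-4,0.74,10],"rot": [0,0,0]}
    - {"xyz": [-5,0.9,15],"rot": [0,0,0]}
    - {"xyz": [-6,1.1,20],"rot": [0,0,0]}
    - {"xyz": [-6,1.1,25],"rot": [0,0,0]}
    - {"xyz": [-6,1.1,25],"rot": [0,0,0]}
    - {"xyz": [-6,1.1,25],"rot": [0,0,0]}

```text
t: 37.0
tool_pos: [0.6291, 0.2321, 0.2931]
orientation: [2.417, 2.003, 0.009]
force: [0.1, 0.3, 0.3]
opening: 0.0932
```

```bash
python3 look.py w22|head -1;python3 look.py w22|head -1; python3 -c "
from h import *
a=cv2.imread('pics/w22.png');cv2.imwrite('pics/w22z.png',cv2.resize(a[60:280,180:480],None,fx=2.6,fy=2.6,interpolation=0))
"
```

```text
t 37.0 [0.6291 0.2321 0.2931] [2.417 2.003 0.009] op 0.0932 q1 0.28 q6 -1.11
t 37.05 [0.6281 0.2318 0.2902] [2.418e+00 2.004e+00 2.000e-03] op 0.0932 q1 0.28 q6 -1.11
```

View pics/w22.png

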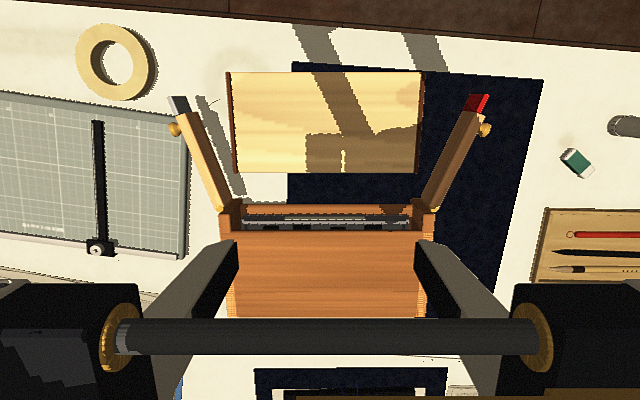

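```bash
python3 -c "
from h import *
a=cv2.imread('pics/w22.png');cv2.imwrite('pics/w22z.png',cv2.resize(a[195:240,215:440],None,fx=3.5,fy=7,interpolation=0))
"
```

```text
(no output)
```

View pics/w22z.png

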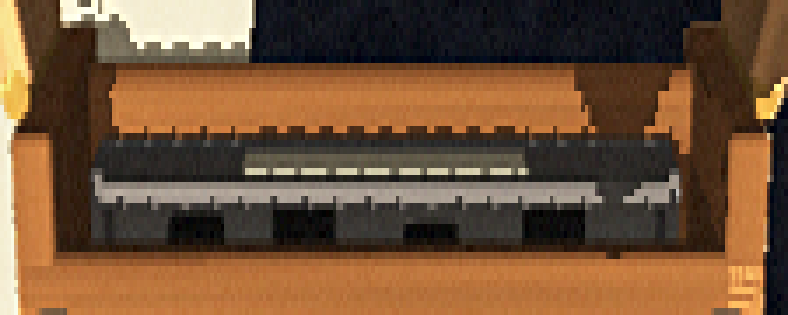

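```bash
python3 - <<'E'
from cf import *
c=calibration("wrist")
for n,x,y,z in [("floor edge",390,65,.0165),("base",390,137,.0165),("base L",660,137,.0165),("base R",120,140,.0165),("walltop",390,181,.0425),("walltop outL",670,178,.0425),("walltop outR",105,181,.0425),("roof",390,255,.066),("cabwall top R",12,133,.066),("cabwallL",765,133,.066)]:
    print(n,cab(ray(c,215+x/3.5,195+y/7,z)))
E
```

```text
floor edge (np.float64(1.4), np.float64(-1.3))
base (np.float64(15.3), np.float64(-1.4))
base L (np.float64(15.5), np.float64(98.1))
base R (np.float64(15.7), np.float64(-101.0))
walltop (np.float64(14.3), np.float64(-1.4))
walltop outL (np.float64(13.9), np.float64(96.0))
walltop outR (np.float64(14.1), np.float64(-100.5))
roof (np.float64(18.6), np.float64(-1.4))
cabwall top R (np.float64(-2.9), np.float64(-124.3))
cabwallL (np.float64(-2.4), np.float64(120.5))
```

```bash
cat > door.py <<'E'
from cf import *
def pose(side,a,r,off,H=(-12,121)):
    # side +1 left. returns world xy mm, jaw yaw deg (mod 180) along door
    a=np.radians(a); d=np.array([-np.sin(a),-np.cos(a)*side]); n=np.array([-np.cos(a),np.sin(a)*side])
    p=np.array([H[0],H[1]*side])+r*d+off*n
    yaw=np.degrees(np.arctan2(d[1],d[0]))-10.6
    return w(*p), (yaw+90)%180-90
def cur():
    s=read_state();o=s["orientation"];return s["tool_pos"]*1000,(2*np.degrees(np.arctan2(o[1],o[0]))+90)%180-90
E
python3 - <<'E'
from door import *
p,y=cur();print(p,y)
print(pose(1,110,70,36)); print(pose(1,110,70,14),pose(1,0,70,14))
E
```

```text
[627.40013365 231.65445352 288.3875961 ] 79.29663358096599
(array([645.8, 411.9]), np.float64(-30.599999999999994))
(array([634.6, 392.9]), np.float64(-30.599999999999994)) (array([661.1, 279. ]), np.float64(79.4))
```

Call:
carry_out:
  steps:
    - {"xyz": [0,2,-1],"rot": [0,0,-8]}
    - {"xyz": [0,4,-2],"rot": [0,0,-16]}
    - {"xyz": [0,6,-3],"rot": [0,0,-24]}
    - {"xyz": [0,8,-4],"rot": [0,0,-32]}
    - {"xyz": [0.5,10,-5],"rot": [0,0,-40]}
    - {"xyz": [1,12,-6],"rot": [0,0,-48]}
    - {"xyz": [1.5,14,-8],"rot": [0,0,-56]}
    - {"xyz": [1.8,16,-10],"rot": [0,0,-64]}
    - {"xyz": [1.8,18,-11],"rot": [0,0,-72]}
    - {"xyz": [1.8,18,-12],"rot": [0,0,-80]}
  grip: 0
  force: 20

```text
t: 38.1
tool_pos: [0.6434, 0.4136, 0.1645]
orientation: [3.139, -0.025, -0.009]
force: [-0.2, 0.8, 1.0]
opening: 0.0173
```

Call:
carry_out:
  steps:
    - {"xyz": [0,0,-1],"rot": [0,0,-8]}
    - {"xyz": [0,0,-2],"rot": [0,0,-16]}
    - {"xyz": [0,0,-2],"rot": [0,0,-24]}
    - {"xyz": [0,0,-2],"rot": [0,0,-30]}
    - {"xyz": [0,0,-2],"rot": [0,0,-30]}
    - {"xyz": [0,0,-2],"rot": [0,0,-30]}

```text
t: 38.7
tool_pos: [0.6449, 0.4113, 0.1476]
orientation: [3.029, -0.826, -0.003]
force: [0.2, 0.2, 1.6]
opening: 0.0004
```

```bash
python3 look.py w23|head -1; python3 - <<'E'
from door import *
p,y=cur();print(p,y)
a=read_camera('side')[:,:,::-1]; cv2.imwrite('pics/d23.png',cv2.resize(a[190:320,150:350],None,fx=4,fy=4,interpolation=2))
E
```

```text
t 38.7 [0.6449 0.4113 0.1476] [ 3.029e+00 -8.260e-01 -3.000e-03] op 0.0004 q1 0.5 q6 1.03
[645.11016955 411.4773293  148.21604264] -30.524165358364385
```

View pics/w23.png

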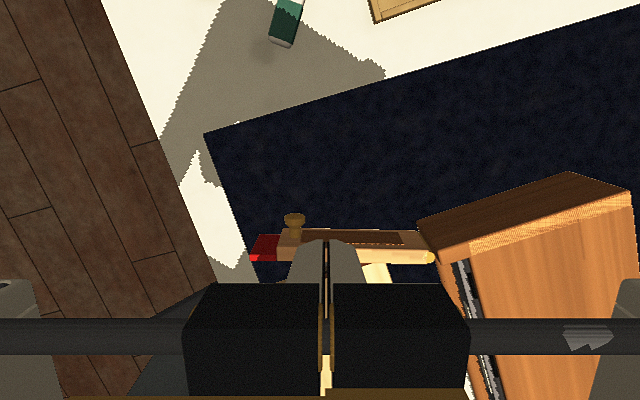

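View pics/d23.png

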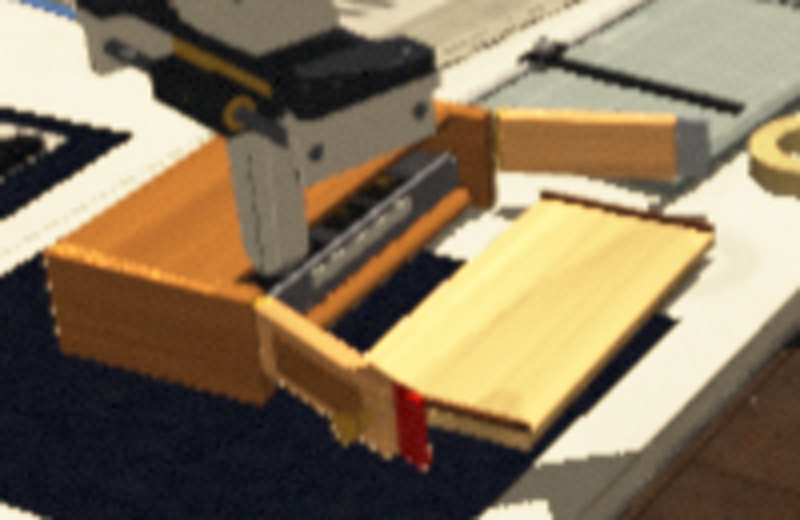

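```bash
python3 - <<'E'
from door import *
c=calibration("wrist");p,y=cur()
for z in (.066,.035): print("TCP at",z,proj(c,[p[0]/1000,p[1]/1000,z]))
# door outer-face top edge from px
def r(u,v,z): return cab(ray(c,u,v,z))
print("near hinge top outer?",r(420,233,.066),r(300,230,.066),"inner top",r(430,262,.066),r(290,258,.066), "red",r(253,258,.066),r(258,236,.066))
E
python3 -c "
import cv2
a=cv2.imread('pics/w23.png');cv2.imwrite('pics/w23z.png',cv2.resize(a[200:300,240:450],None,fx=3.8,fy=3.8,interpolation=0))"
```

```text
TCP at 0.066 [326.84281725 213.603114  ]
TCP at 0.035 [326.73655457 200.74957911]
near hinge top outer? (np.float64(-7.7), np.float64(141.4)) (np.float64(-88.4), np.float64(173.2)) inner top (np.float64(-6.9), np.float64(116.5)) (np.float64(-103.4), np.float64(155.0)) red (np.float64(-129.2), np.float64(164.4)) (np.float64(-118.7), np.float64(179.3))
```

View pics/w23z.png

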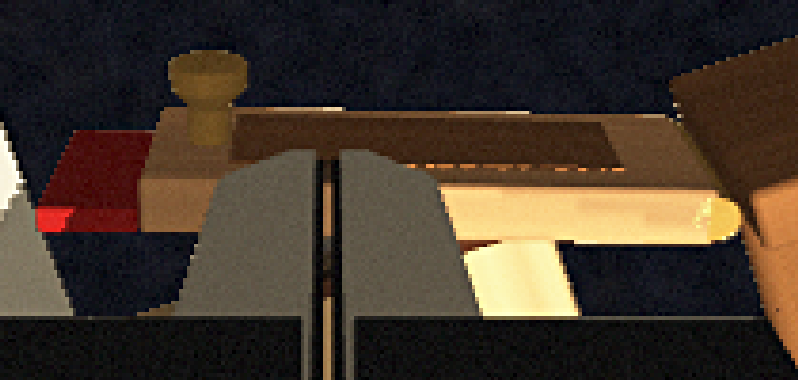

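```bash
python3 - <<'E'
from door import *
c=calibration("wrist")
def r(u,v,z): return cab(ray(c,240+u/3.8,200+v/3.8,z))
print("pin",r(720,218,.066),"outer top edge",r(690,190,.066),r(435,187,.066),r(145,180,.066),"bottom outer edge",r(160,108,.026),r(670,118,.026),"inner top",r(700,243,.066),r(145,232,.066),"red",r(40,205,.066),r(40,230,.066))
E
```

```text
pin (np.float64(-6.3), np.float64(120.3)) outer top edge (np.float64(-10.2), np.float64(128.0)) (np.float64(-56.3), np.float64(145.5)) (np.float64(-108.4), np.float64(166.0)) bottom outer edge (np.float64(-110.6), np.float64(165.7)) (np.float64(-4.8), np.float64(124.6)) inner top (np.float64(-11.4), np.float64(116.4)) (np.float64(-112.6), np.float64(155.7)) red (np.float64(-129.6), np.float64(168.0)) (np.float64(-131.7), np.float64(163.1))
```

```bash
cat > arc.py <<'E'
import sys
from door import *
side=int(sys.argv[1]);r=float(sys.argv[2]);off=float(sys.argv[3])
H=(-7,120.5)
p,y=cur();print("cur",p.round(1),round(y,1))
for a in map(float,sys.argv[4:]):
    q,yy=pose(side,a,r,off,H); d=(yy-y+90)%180-90
    print(a,((q-p[:2])/10).round(2),round(d,1))
E
python3 arc.py 1 66 36 111; python3 arc.py 1 66 15 111 106
```

```text
cur [645.3 411.6 148.7] -30.6
111.0 [ 0.99 -0.25] -1.0
cur [645.3 411.6 148.7] -30.6
111.0 [-0.11 -2.04] -1.0
106.0 [-0.5  -2.48] 4.0
```

Call:
carry_out:
  steps:
    - {"xyz": [0.5,-0.1,0],"rot": [0,0,-1]}
    - {"xyz": [1.0,-0.25,-2],"rot": [0,0,-1]}
    - {"xyz": [1.0,-0.25,-5],"rot": [0,0,-1]}
    - {"xyz": [1.0,-0.25,-8],"rot": [0,0,-1]}
    - {"xyz": [1.0,-0.25,-9.8],"rot": [0,0,-1]}
    - {"xyz": [1.0,-0.25,-9.8],"rot": [0,0,-1]}
    - {"xyz": [1.0,-0.25,-9.8],"rot": [0,0,-1]}

```text
t: 39.5
tool_pos: [0.6557, 0.4093, 0.0516]
orientation: [3.022, -0.858, -0.001]
force: [0.1, 0.2, 0.3]
opening: 0.0004
```

```bash
python3 look.py w24|head -1; python3 arc.py 1 66 13.5 111 106 101 96 91 86 81 76 71 66
```

```text
t 39.5 [0.6557 0.4093 0.0516] [ 3.022e+00 -8.580e-01 -1.000e-03] op 0.0004 q1 0.49 q6 1.04
cur [656.6 409.8  53.4] -31.7
111.0 [-1.32 -1.99] 0.1
106.0 [-1.7  -2.43] 5.1
101.0 [-2.04 -2.91] 10.1
96.0 [-2.34 -3.42] 15.1
91.0 [-2.6  -3.95] 20.1
86.0 [-2.8 -4.5] 25.1
81.0 [-2.96 -5.06] 30.1
76.0 [-3.07 -5.64] 35.1
71.0 [-3.13 -6.23] 40.1
66.0 [-3.13 -6.81] 45.1
```

View pics/w24.png

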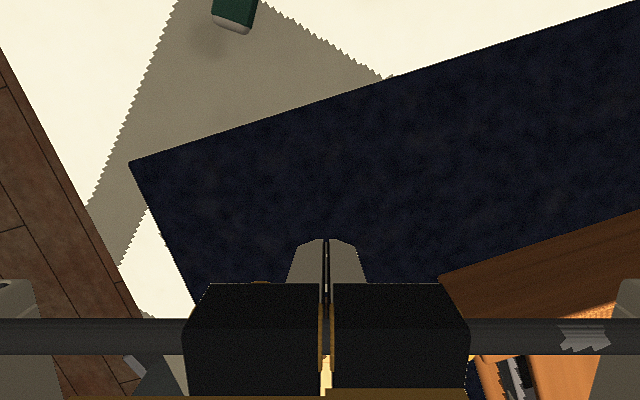

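Call:
carry_out:
  steps:
    - {"xyz": [-0.7,-1.1,0],"rot": [0,0,0]}
    - {"xyz": [-1.32,-1.99,0],"rot": [0,0,0]}
    - {"xyz": [-1.7,-2.43,0],"rot": [0,0,5]}
    - {"xyz": [-2.04,-2.91,0],"rot": [0,0,10]}
    - {"xyz": [-2.34,-3.42,0],"rot": [0,0,15]}
    - {"xyz": [-2.6,-3.95,0],"rot": [0,0,20]}
    - {"xyz": [-2.8,-4.5,0],"rot": [0,0,25]}
    - {"xyz": [-2.96,-5.06,0],"rot": [0,0,30]}
    - {"xyz": [-3.07,-5.64,0],"rot": [0,0,35]}
    - {"xyz": [-3.13,-6.23,0],"rot": [0,0,40]}

```text
t: 40.55
tool_pos: [0.626, 0.3481, 0.0552]
orientation: [-3.131, -0.234, -0.007]
force: [0.6, -0.1, 0.4]
opening: 0.0002
```

```bash
python3 arc.py 1 66 13.5 66 61 56 51 46 41 36 31 26 21 16; python3 - <<'E'
from door import *
print(read_state()["force"].round(1))
for n in('side','scene'):
    a=read_camera(n)[:,:,::-1]; cv2.imwrite(f'pics/{n}25.png',a)
a=cv2.imread('pics/side25.png');b=cv2.imread('pics/scene25.png')
cv2.imwrite('pics/m25.png',np.hstack([cv2.resize(a[190:320,150:320],None,fx=2.3,fy=2.3),cv2.resize(b[100:230,240:410],None,fx=2.3,fy=2.3)]))
E
```

```text
cur [626.  348.1  55.2] 8.5
66.0 [-0.07 -0.64] 4.9
61.0 [-0.03 -1.23] 9.9
56.0 [ 0.07 -1.81] 14.9
51.0 [ 0.21 -2.38] 19.9
46.0 [ 0.41 -2.93] 24.9
41.0 [ 0.65 -3.47] 29.9
36.0 [ 0.94 -3.98] 34.9
31.0 [ 1.27 -4.47] 39.9
26.0 [ 1.64 -4.92] 44.9
21.0 [ 2.05 -5.34] 49.9
16.0 [ 2.5  -5.72] 54.9
[ 0.6 -0.1  0.4]
```

View pics/m25.png

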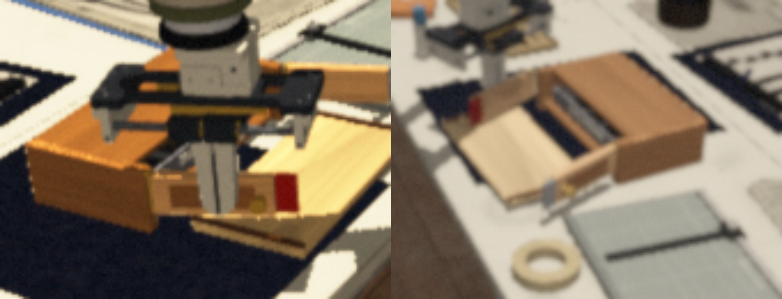

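Call:
carry_out:
  steps:
    - {"xyz": [-0.07,-0.64,-0.3],"rot": [0,0,5]}
    - {"xyz": [-0.03,-1.23,-0.4],"rot": [0,0,10]}
    - {"xyz": [0.07,-1.81,-0.4],"rot": [0,0,15]}
    - {"xyz": [0.21,-2.38,-0.4],"rot": [0,0,20]}
    - {"xyz": [0.41,-2.93,-0.4],"rot": [0,0,25]}
    - {"xyz": [0.65,-3.47,-0.4],"rot": [0,0,30]}
    - {"xyz": [0.94,-3.98,-0.4],"rot": [0,0,35]}
    - {"xyz": [1.27,-4.47,-0.4],"rot": [0,0,40]}
    - {"xyz": [1.64,-4.92,-0.4],"rot": [0,0,45]}
    - {"xyz": [2.05,-5.34,-0.4],"rot": [0,0,50]}

```text
t: 41.65
tool_pos: [0.6459, 0.2944, 0.0498]
orientation: [2.743, 1.532, 0.004]
force: [-0.2, 0.8, 0.9]
opening: 0.0005
```

```bash
python3 arc.py 1 66 13.5 16 11 6 3 0 -2 ; python3 - <<'E'
from door import *
print(read_state()["force"].round(1))
for n in('side','scene'):
    a=read_camera(n)[:,:,::-1]; cv2.imwrite(f'pics/{n}26.png',a)
a=cv2.imread('pics/side26.png');b=cv2.imread('pics/scene26.png')
cv2.imwrite('pics/m26.png',np.hstack([cv2.resize(a[190:320,150:320],None,fx=2.3,fy=2.3),cv2.resize(b[100:230,240:410],None,fx=2.3,fy=2.3)]))
E
```

```text
cur [645.9 294.4  49.8] 58.4
16.0 [ 0.51 -0.35] 5.0
11.0 [ 0.98 -0.7 ] 10.0
6.0 [ 1.49 -1.  ] 15.0
3.0 [ 1.8  -1.15] 18.0
0.0 [ 2.13 -1.3 ] 21.0
-2.0 [ 2.35 -1.38] 23.0
[-0.2  0.8  0.9]
```

View pics/m26.png

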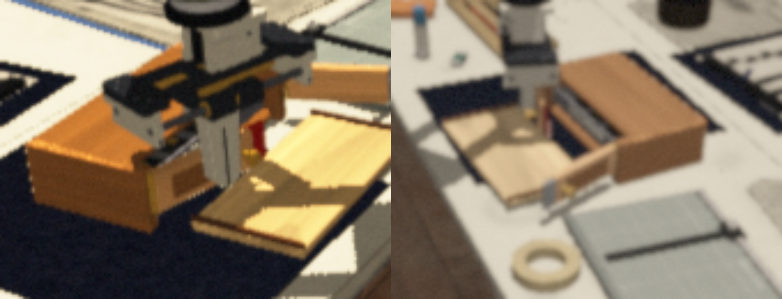

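Call:
carry_out:
  steps:
    - {"xyz": [0.51,-0.35,0],"rot": [0,0,5]}
    - {"xyz": [0.98,-0.7,0],"rot": [0,0,10]}
    - {"xyz": [1.3,-0.88,0],"rot": [0,0,13]}
    - {"xyz": [1.49,-1.0,0],"rot": [0,0,15]}
    - {"xyz": [1.65,-1.08,0],"rot": [0,0,16.5]}
    - {"xyz": [1.8,-1.15,0],"rot": [0,0,18]}
    - {"xyz": [1.91,-1.2,0],"rot": [0,0,19]}
    - {"xyz": [2.02,-1.25,0],"rot": [0,0,20]}
    - {"xyz": [2.13,-1.3,0],"rot": [0,0,21]}
    - {"xyz": [2.13,-1.3,0],"rot": [0,0,21]}

```text
t: 42.75
tool_pos: [0.6655, 0.2811, 0.0479]
orientation: [-2.417, -2.005, 0.002]
force: [-4.8, 1.3, 4.5]
opening: 0.0003
```

```bash
python3 - <<'E'
from door import *
s=read_state();print(s["force"].round(1),cab(s["tool_pos"]),cur())
for n in('side','scene'):
    a=read_camera(n)[:,:,::-1]; cv2.imwrite(f'pics/{n}27.png',a)
a=cv2.imread('pics/side27.png');b=cv2.imread('pics/scene27.png')
cv2.imwrite('pics/m27.png',np.hstack([cv2.resize(a[190:320,150:320],None,fx=2.3,fy=2.3),cv2.resize(b[100:230,240:410],None,fx=2.3,fy=2.3)]))
E
```

```text
[-4.8  1.3  4.5] (np.float64(-22.1), np.float64(53.8)) (array([665.45945313, 281.0824659 ,  47.92448405]), np.float64(79.3630667464725))
```

View pics/m27.png

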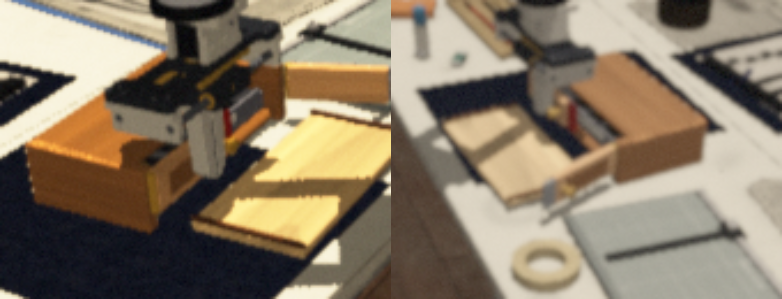

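Call:
carry_out:
  steps:
    - {"xyz": [0.1,-0.02,0],"rot": [0,0,0]}
    - {"xyz": [0.2,-0.04,0],"rot": [0,0,0]}
    - {"xyz": [0.3,-0.06,0],"rot": [0,0,0]}
    - {"xyz": [0.3,-0.06,0],"rot": [0,0,0]}

```text
t: 43.25
tool_pos: [0.6656, 0.281, 0.0479]
orientation: [-2.414, -2.003, 0.009]
force: [-19.9, -0.4, 13.2]
opening: 0.0004
```

```bash
python3 - <<'E'
from door import *
s=read_state();print(s["force"].round(1),cab(s["tool_pos"]),cur())
E
```

```text
[-19.9  -0.4  13.2] (np.float64(-22.0), np.float64(53.8)) (array([665.62181123, 281.02685322,  47.85597998]), np.float64(79.37966051057907))
```

Call:
carry_out:
  steps:
    - {"xyz": [-0.4,0.07,0],"rot": [0,0,0]}
    - {"xyz": [-1,0.18,0],"rot": [0,0,0]}
    - {"xyz": [-2,0.37,0],"rot": [0,0,0]}
    - {"xyz": [-3,0.55,3],"rot": [0,0,0]}
    - {"xyz": [-4,0.0,7],"rot": [0,0,0]}
    - {"xyz": [-5,-2,11],"rot": [0,0,0]}
    - {"xyz": [-5,-4,15],"rot": [0,0,0]}
    - {"xyz": [-5,-7,19],"rot": [0,0,0]}
    - {"xyz": [-5,-7,21],"rot": [0,0,0]}
    - {"xyz": [-5,-7,21],"rot": [0,0,0]}

```text
t: 44.25
tool_pos: [0.621, 0.2098, 0.2632]
orientation: [2.417, 2.001, 0.012]
force: [0.3, -1.1, -0.1]
opening: 0.0006
```

```bash
python3 look.py w28|head -1; python3 look.py w28|head -1; python3 -c "
import cv2
a=cv2.imread('pics/w28.png');cv2.imwrite('pics/w28z.png',cv2.resize(a[100:290,130:450],None,fx=2.5,fy=2.5,interpolation=0))"
```

```text
t 44.25 [0.621  0.2098 0.2632] [2.417 2.001 0.012] op 0.0006 q1 0.25 q6 -1.14
t 44.3 [0.6199 0.2101 0.26  ] [2.418 2.003 0.006] op 0.0004 q1 0.25 q6 -1.14
```

View pics/w28z.png

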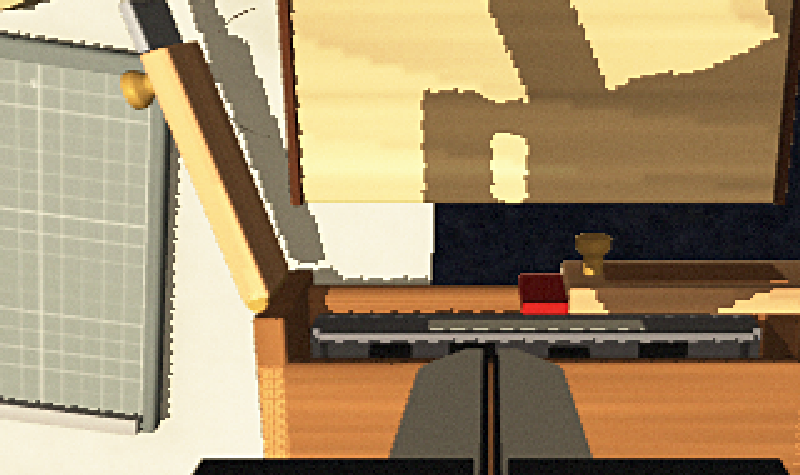

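```bash
python3 - <<'E'
from door import *
c=calibration("wrist")
def r(u,v,z): return np.array(cab(ray(c,130+u/2.5,100+v/2.5,z)))
A=r(248,307,.066);B=r(143,52,.066);P=r(258,300,.066);C=r(197,42,.066);D=r(285,270,.066)
d=B-A;print(A,B,P,C,"angle",np.degrees(np.arctan2(-d[0],d[1])))
d=C-r(270,290,.066);print("inner",np.degrees(np.arctan2(-d[0],d[1])))
print("left door top edges",r(570,288,.066),r(770,290,.066),r(570,313,.066),r(790,312,.066),"red",r(520,302,.066),r(520,313,.066))
print(cur(),pose(-1,105,66,36,(-7,120.5)))
E
```

```text
[  -7.8 -126. ] [-112.8 -157.8] [ -10.9 -121.6] [-116.5 -136.6] angle 106.8493114118251
inner 101.40798562332765
left door top edges [-16.    9.3] [-14.9  93. ] [-4.8  9.6] [ -5.1 102.3] red [ -9.8 -11.5] [ -4.9 -11.5]
(array([618.96788116, 210.22955122, 257.5773951 ]), np.float64(79.30171250709034)) (array([585.2,  66. ]), np.float64(4.400000000000006))
```

```bash
python3 - <<'E'
from door import *
c=calibration("wrist")
def r(u,v,z): return ray(c,130+u/2.5,100+v/2.5,z)
for z in (.0,.015,.03): print(z,[cab(r(u,v,z)) for u,v in [(155,60),(168,180),(160,400)]])
for rr,off in [(66,36),(66,26),(66,13.5),(40,26)]:
    p,_=pose(-1,106,rr,off,(-7,120.5)); print(rr,off,p,cab(p/1000))
a=cv2.imread('pics/side15.png');cv2.imwrite('pics/tr.png',cv2.resize(a[150:260,260:420],None,fx=5,fy=5,interpolation=2))
E
```

```text
0.0 [(np.float64(-104.6), np.float64(-178.6)), (np.float64(-48.1), np.float64(-178.8)), (np.float64(68.5), np.float64(-195.9))]
0.015 [(np.float64(-105.8), np.float64(-172.9)), (np.float64(-51.4), np.float64(-173.1)), (np.float64(61.0), np.float64(-189.5))]
0.03 [(np.float64(-107.0), np.float64(-167.2)), (np.float64(-54.6), np.float64(-167.4)), (np.float64(53.4), np.float64(-183.2))]
66 36 [585.9  64.9] (np.float64(-60.6), np.float64(-173.3))
66 26 [585.   74.8] (np.float64(-63.3), np.float64(-163.7))
66 13.5 [583.8  87.3] (np.float64(-66.7), np.float64(-151.7))
40 26 [610.9  77.3] (np.float64(-38.3), np.float64(-156.5))
```

View pics/tr.png

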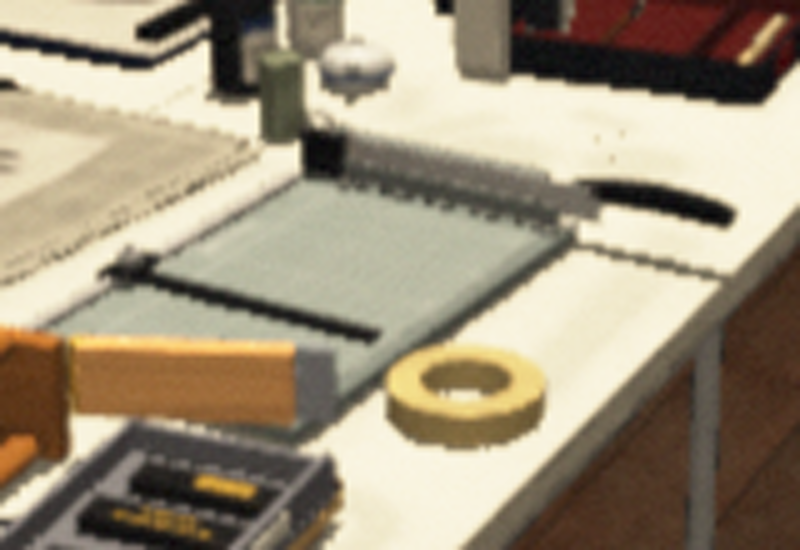

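Call:
carry_out:
  steps:
    - {"xyz": [-0.5,-2,-1],"rot": [0,0,-8]}
    - {"xyz": [-1,-4,-2],"rot": [0,0,-16]}
    - {"xyz": [-1.5,-6,-3],"rot": [0,0,-24]}
    - {"xyz": [-2,-8,-4],"rot": [0,0,-32]}
    - {"xyz": [-2.5,-10,-5],"rot": [0,0,-40]}
    - {"xyz": [-3,-12,-6],"rot": [0,0,-48]}
    - {"xyz": [-3.4,-13.5,-7],"rot": [0,0,-56]}
    - {"xyz": [-3.4,-13.5,-8],"rot": [0,0,-64]}
    - {"xyz": [-3.4,-13.5,-9],"rot": [0,0,-72]}
    - {"xyz": [-3.4,-13.5,-10],"rot": [0,0,-74]}

```text
t: 45.35
tool_pos: [0.5833, 0.0755, 0.1544]
orientation: [-3.138, -0.138, 0.007]
force: [0.7, -0.4, -0.2]
opening: 0.0004
```

```bash
python3 look.py w29|head -1; python3 look.py w29|head -1;python3 arc.py -1 66 26 106
```

```text
t 45.35 [0.5833 0.0755 0.1544] [-3.138 -0.138  0.007] op 0.0004 q1 0.04 q6 -0.05
t 45.4 [0.5823 0.0755 0.1523] [-3.138 -0.14   0.011] op 0.0006 q1 0.04 q6 -0.05
cur [582.4  75.5 153.2] 5.3
106.0 [ 0.26 -0.07] 0.1
```

View pics/w29.png

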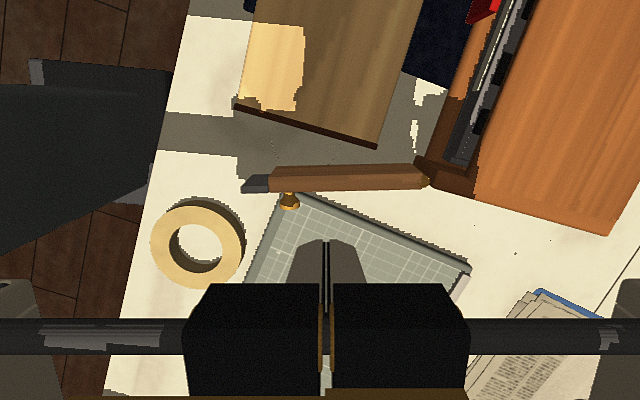

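```bash
python3 - <<'E'
from door import *
c=calibration("wrist");p,y=cur();p=p/1000
for z in (.066,.042): print(z,proj(c,[p[0],p[1],z]))
r=lambda u,v,z:np.array(cab(ray(c,u,v,z)))
A=r(418,188,.066);B=r(285,191,.066);print(A,B,np.degrees(np.arctan2(-(B-A)[0],(B-A)[1])),"tip",r(265,192,.066),"knob",r(290,205,.05),"tcp",cab(p),"tip inner",r(243,182,.066))
E
```

```text
0.066 [327.51572025 212.24300194]
0.042 [327.58604475 202.37496415]
[  -9.5 -128.4] [ -99.4 -156.5] 107.35765347782421 tip [-112.9 -161.1] knob [ -93.8 -171.1] tcp (np.float64(-66.0), np.float64(-163.5)) tip inner [-129.5 -158.3]
```

Call:
carry_out:
  steps:
    - {"xyz": [0.2,-0.1,-2],"rot": [0,0,0]}
    - {"xyz": [0.2,-0.1,-5],"rot": [0,0,0]}
    - {"xyz": [0.2,-0.1,-8],"rot": [0,0,0]}
    - {"xyz": [0.2,-0.1,-9.5],"rot": [0,0,0]}
    - {"xyz": [0.2,-0.1,-9.5],"rot": [0,0,0]}
    - {"xyz": [0.2,-0.1,-9.5],"rot": [0,0,0]}

```text
t: 46.05
tool_pos: [0.5873, 0.0743, 0.0633]
orientation: [-3.138, -0.147, 0.0]
force: [0.1, -0.1, 0.4]
opening: 0.0007
```

```bash
python3 -c "
from plant import *
print(read_state()['force'].round(1)); read_camera('side')"; python3 arc.py -1 66 13.5 106 101 96 91 86 81 76 71 66 61
```

```text
[ 0.1 -0.1  0.4]
cur [588.1  74.3  64.3] 5.3
106.0 [-0.43  1.3 ] 0.1
101.0 [-0.58  1.87] -4.9
96.0 [-0.67  2.45] -9.9
91.0 [-0.72  3.03] -14.9
86.0 [-0.71  3.62] -19.9
81.0 [-0.66  4.21] -24.9
76.0 [-0.55  4.78] -29.9
71.0 [-0.39  5.35] -34.9
66.0 [-0.18  5.9 ] -39.9
61.0 [0.07 6.43] -44.9
```

Call:
carry_out:
  steps:
    - {"xyz": [-0.2,0.7,-0.3],"rot": [0,0,0]}
    - {"xyz": [-0.43,1.3,-0.8],"rot": [0,0,0]}
    - {"xyz": [-0.58,1.87,-0.8],"rot": [0,0,-5]}
    - {"xyz": [-0.67,2.45,-0.8],"rot": [0,0,-10]}
    - {"xyz": [-0.72,3.03,-0.8],"rot": [0,0,-15]}
    - {"xyz": [-0.71,3.62,-0.8],"rot": [0,0,-20]}
    - {"xyz": [-0.66,4.21,-0.8],"rot": [0,0,-25]}
    - {"xyz": [-0.55,4.78,-0.8],"rot": [0,0,-30]}
    - {"xyz": [-0.39,5.35,-0.8],"rot": [0,0,-35]}
    - {"xyz": [-0.18,5.9,-0.8],"rot": [0,0,-40]}

```text
t: 47.1
tool_pos: [0.5854, 0.1338, 0.0552]
orientation: [2.997, -0.941, 0.001]
force: [-0.2, -1.6, 0.1]
opening: 0.0007
```

```bash
python3 arc.py -1 66 13.5 61 56 51 46 41 36 31 26 21 16; python3 - <<'E'
from door import *
print(read_state()["force"].round(1))
for n in('side','scene'):
    a=read_camera(n)[:,:,::-1]; cv2.imwrite(f'pics/{n}30.png',a)
a=cv2.imread('pics/side30.png');b=cv2.imread('pics/scene30.png')
cv2.imwrite('pics/m30.png',np.hstack([cv2.resize(a[190:320,190:360],None,fx=2.3,fy=2.3),cv2.resize(b[100:230,240:410],None,fx=2.3,fy=2.3)]))
E
```

```text
cur [585.4 133.8  55.2] -34.9
61.0 [0.34 0.48] -4.7
56.0 [0.64 0.99] -9.7
51.0 [0.98 1.47] -14.7
46.0 [1.36 1.91] -19.7
41.0 [1.78 2.32] -24.7
36.0 [2.23 2.7 ] -29.7
31.0 [2.72 3.03] -34.7
26.0 [3.23 3.32] -39.7
21.0 [3.77 3.56] -44.7
16.0 [4.32 3.76] -49.7
[-0.2 -1.6  0.1]
```

View pics/m30.png

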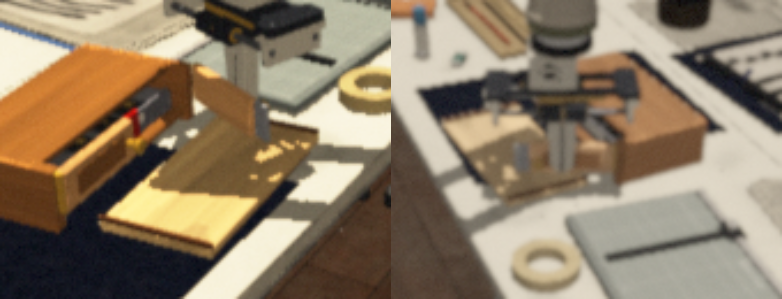

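Call:
carry_out:
  steps:
    - {"xyz": [0.34,0.48,0],"rot": [0,0,-4.7]}
    - {"xyz": [0.64,0.99,0],"rot": [0,0,-9.7]}
    - {"xyz": [0.98,1.47,0],"rot": [0,0,-14.7]}
    - {"xyz": [1.36,1.91,0],"rot": [0,0,-19.7]}
    - {"xyz": [1.78,2.32,0],"rot": [0,0,-24.7]}
    - {"xyz": [2.23,2.7,0],"rot": [0,0,-29.7]}
    - {"xyz": [2.72,3.03,0],"rot": [0,0,-34.7]}
    - {"xyz": [3.23,3.32,0],"rot": [0,0,-39.7]}
    - {"xyz": [3.77,3.56,0],"rot": [0,0,-44.7]}
    - {"xyz": [4.32,3.76,0],"rot": [0,0,-49.7]}

```text
t: 48.2
tool_pos: [0.6283, 0.1709, 0.0548]
orientation: [2.327, -2.11, -0.001]
force: [-0.2, -0.9, -0.0]
opening: 0.0001
```

```bash
python3 arc.py -1 66 13.5 16 13 11 8 6 4 2 0 -1; python3 - <<'E'
from door import *
print(read_state()["force"].round(1))
E
```

```text
cur [628.3 170.9  54.8] -84.4
16.0 [0.03 0.05] -0.2
13.0 [0.37 0.14] -3.2
11.0 [0.6  0.19] -5.2
8.0 [0.95 0.26] -8.2
6.0 [1.18 0.29] -10.2
4.0 [1.41 0.32] -12.2
2.0 [1.65 0.33] -14.2
0.0 [1.88 0.34] -16.2
-1.0 [2.   0.34] -17.2
[-0.2 -0.9 -0. ]
```

Call:
carry_out:
  steps:
    - {"xyz": [0.37,0.14,0],"rot": [0,0,-3.2]}
    - {"xyz": [0.6,0.19,0],"rot": [0,0,-5.2]}
    - {"xyz": [0.95,0.26,0],"rot": [0,0,-8.2]}
    - {"xyz": [1.18,0.29,0],"rot": [0,0,-10.2]}
    - {"xyz": [1.41,0.32,0],"rot": [0,0,-12.2]}
    - {"xyz": [1.53,0.33,0],"rot": [0,0,-13.2]}
    - {"xyz": [1.65,0.33,0],"rot": [0,0,-14.2]}
    - {"xyz": [1.77,0.34,0],"rot": [0,0,-15.2]}
    - {"xyz": [1.88,0.34,0],"rot": [0,0,-16.2]}
    - {"xyz": [1.88,0.34,0],"rot": [0,0,-16.2]}

```text
t: 49.2
tool_pos: [0.6454, 0.1745, 0.0547]
orientation: [2.005, -2.414, -0.004]
force: [-10.7, 0.4, 6.3]
opening: 0.0003
```

```bash
python3 - <<'E'
from door import *
s=read_state();print(s["force"].round(1),cab(s["tool_pos"]),cur())
a=read_camera('side')[:,:,::-1]; cv2.imwrite('pics/d31.png',cv2.resize(a[190:320,150:350],None,fx=4,fy=4,interpolation=2))
E
```

```text
[-10.7   0.4   6.3] (np.float64(-22.2), np.float64(-54.7)) (array([645.39022267, 174.46982735,  54.68707811]), np.float64(79.42827438949547))
```

View pics/d31.png

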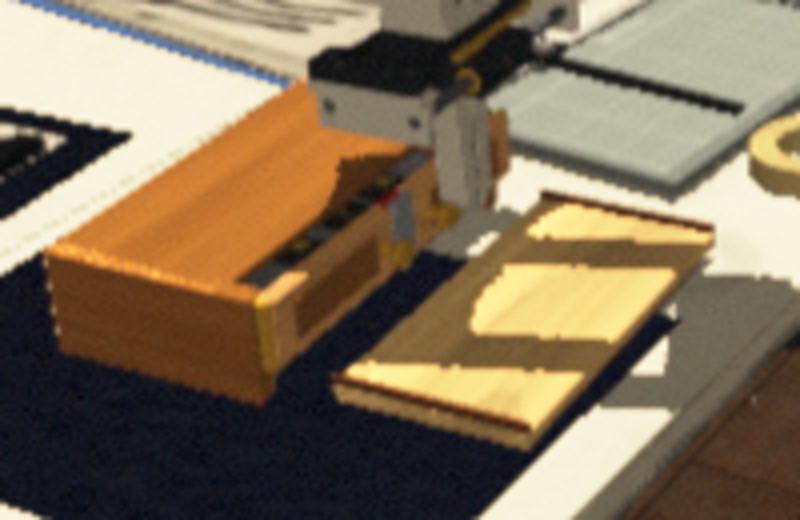

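Call:
carry_out:
  steps:
    - {"xyz": [0.1,-0.02,0],"rot": [0,0,0]}
    - {"xyz": [0.2,-0.04,0],"rot": [0,0,0]}
    - {"xyz": [0.2,-0.04,0],"rot": [0,0,0]}
    - {"xyz": [0,0,0],"rot": [0,0,0]}
    - {"xyz": [-0.5,0.1,0],"rot": [0,0,0]}
    - {"xyz": [-1.5,0.28,0],"rot": [0,0,0]}
    - {"xyz": [-3,0.55,1],"rot": [0,0,0]}
    - {"xyz": [-5,1,5],"rot": [0,0,0]}
    - {"xyz": [-8,2,9],"rot": [0,0,0]}
    - {"xyz": [-11,4,13],"rot": [0,0,0]}

```text
t: 50.25
tool_pos: [0.5389, 0.2118, 0.1826]
orientation: [-2.005, 2.418, -0.001]
force: [0.8, 0.4, 0.5]
opening: 0.0006
```

Call:
carry_out:
  steps:
    - {"xyz": [-2,2,4],"rot": [0,0,0]}
    - {"xyz": [-4,4,8],"rot": [0,0,0]}
    - {"xyz": [-4,4,12],"rot": [0,0,0]}
    - {"xyz": [-4,4,12],"rot": [0,0,0]}

```text
t: 50.65
tool_pos: [0.5017, 0.2541, 0.3092]
orientation: [-2.002, 2.406, -0.006]
force: [-0.2, 0.2, 1.1]
opening: 0.0007
```

```bash
python3 look.py w32|head -1; python3 - <<'E'
from door import *
for n in('side','scene'):
    a=read_camera(n)[:,:,::-1]; cv2.imwrite(f'pics/{n}32.png',a)
a=cv2.imread('pics/side32.png');b=cv2.imread('pics/scene32.png')
cv2.imwrite('pics/m32.png',np.vstack([cv2.resize(a[200:310,150:350],None,fx=4,fy=4,interpolation=2)]))
E
```

```text
t 50.65 [0.5017 0.2541 0.3092] [-2.002  2.406 -0.006] op 0.0007 q1 0.38 q6 2.13
```

View pics/m32.png

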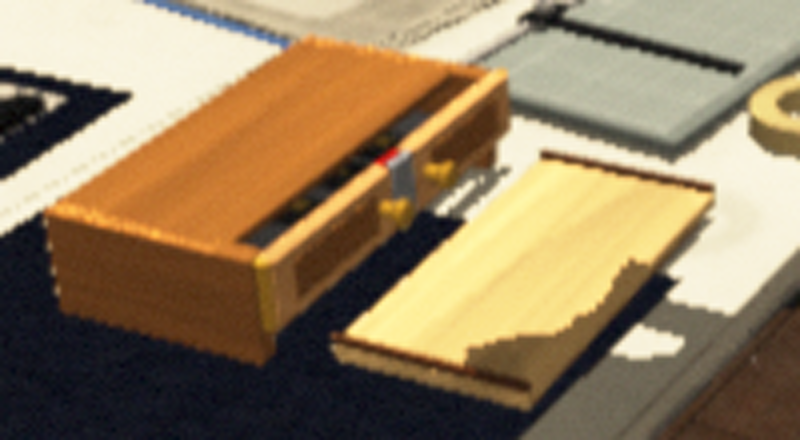

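View pics/scene32.png

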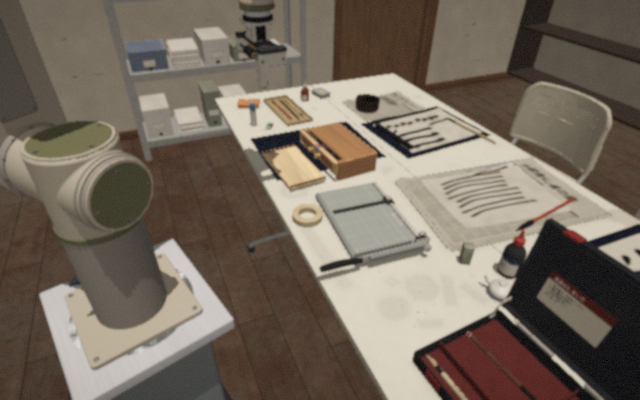

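View pics/w32.png

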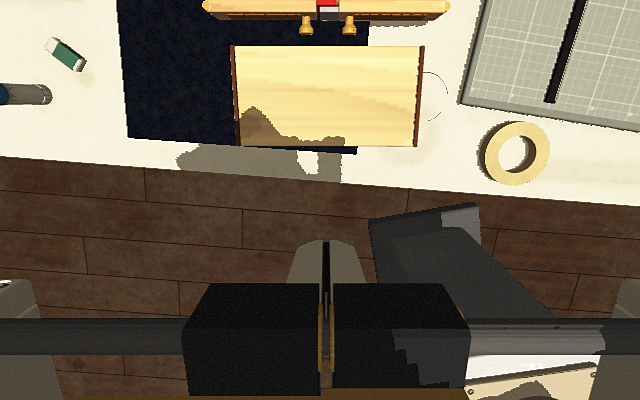

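```bash
python3 - <<'E'
from cf import *
c=calibration("side")
r=lambda u,v:cab(ray(c,150+u/4,200+v/4,.066))
print("door outer top edge",[r(*p) for p in [(272,268),(380,188),(412,160),(505,82)]])
c=calibration("scene");print("tape",ray(c,308,214,.01).round(3),"seal px unchanged (465,253)")
print(close_job())
E
```

```text
door outer top edge [(np.float64(-20.0), np.float64(125.9)), (np.float64(-24.9), np.float64(32.6)), (np.float64(-23.7), np.float64(-2.0)), (np.float64(-22.3), np.float64(-109.7))]
tape [0.473 0.014 0.01 ] seal px unchanged (465,253)
the job is handed in; nothing more can be done
None
```

The job is done and handed in at about 51 s on the robot's clock, well inside the 210 s limit.

**What I did**
- I picked up all four ink sticks one at a time and laid them flat in the tray while it stood on the stand.
- I pushed the tray by its rear wall, level and with both fingers, across the gap into the cabinet until it hit a hard stop (about 19 N).
- I shut the left, rebated door to a hard stop (about 20 N), then the right, flanged door over it to the same depth (about 11 N).
- I then moved the arm clear of everything.

**What the last checks showed**
- **Sticks:** the side view showed all four in the tray before the push.
- **Tray home:** with the doors still open, the wrist view put the tray's rear 4.3 mm in front of the roof edge, against 4 mm expected when home. It sat square to the cabinet.
- **Doors:** the final views show both closed and in line, with the steel flange lying over the red tongue. The left door measured flat to about 1 mm.
- **Bystanders:** the tape roll and the seal look unmoved in the final scene picture. I compared them by eye and did not re-measure either one.

**Disagreements**
- My cabinet frame came out 2–3 mm off the stated dimensions.
- A last side-camera check of the door edge scattered by 5 mm (–20 to –25 mm). I put that down to reading pixels at low resolution, because the contact depths of the two doors agreed to 0.2 mm.

The grip never visibly slackened while it held a stick, and I saw no stick knocked aside.

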